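# Box a plaster model in a folding duplicating frame

### The arm

A 7-joint arm with a two-finger parallel gripper is mounted at the origin on a cart in front of the work surface, level with it; the furniture and walls round the work are solid. World frame = base frame: x ahead of the robot, y to its left, z up, the work surface at z = 0. Lengths are in m, angles in rad, forces in N, time in s.
With the tool pointing down it reaches from about 0.425 to 0.8 m from the base axis. Payload 8.3 kg.
Tool frame: the origin (TCP) lies midway between the tips of the shut fingers; the grasp point (between the pads) lies 19 mm behind it; z points along the fingers, y is the line along which they close (so a half turn about z gives the same grasp; the last joint's range is limited). The gripper opens to 85 mm and grips with 20 to 120 N. Pads are 22 mm wide; open, the fingers measure 114 mm over their backs; the gripper's body (76 mm by 85 mm) begins 54 mm behind the grasp point. The pads swing forward as they close: fully open they stand 13 mm farther back than shut.
Start: joints at [-1.392, 0.383, 0.016, 1.37, -0.006, 1.388, -0.046], TCP at [0.15, 0.607, 0.231] pointing down, gripper open.
Joint ranges: [-2.95, 2.95], [-0.25, 2.06], [-1.52, 1.56], [0.18, 2.33], [-1.44, 4.58], [0.02, 2.06], [-3.01, 3.01]. Speed limits (rad/s): [2.39, 2.39, 3.01, 3.01, 3.14, 3.14, 3.14].

### API

Orientations are given as a 3x3 rotation matrix whose columns are the frame's x, y, z axes.
In Python, from plant import robot gives the robot as it stands. The module is installed in compiled form; this text tells all that it offers.
- The arm moves only by the tool apply_moves, never from a script. Its argument "targets" is a list of rows, each an object of numbers: "tx", "ty", "tz": the shift along the tool's x, y, z as a fraction of full scale; "roll": the turn about the tool's z as a fraction of full scale. In form: [{"tx": .., "ty": .., "tz": .., "roll": ..}, ...]. A call has 1 to 8 rows; each row is the pose to reach, as a shift and turn from the pose commanded when the call began, along the tool's axes at that moment, turning the shorter way round; what a row does not reach only later rows make up. Full scale, the value 1, is 200 mm for a shift and pi rad for a turn. A row lasts 1/8 s, in which the tool goes at most 62.5 mm and 10.7 degrees, less where a joint would pass 70% of its speed; a pose out of reach is approached as far as the arm can. A call with a number of a shift or a turn outside -1 to 1 is refused whole. A call with a gripper value outside its range is refused whole. "claw" is the closure, from 0 (fully open) to 1 (shut), set as the call begins (left out, the last holds). The fingers move at their own pace and stop on an object; "force" is the grip in N (left out, the last holds). Time passes only in rows, so rows that repeat a pose let the fingers close. It gives the time, the measured TCP pose, the force, the opening and the grip force at its end, in the units of the state.
- robot.get_obs(): the state, without advancing time (a new reading comes with each control period).
- robot.capture(name): name is "scene" or "side" or "wrist"; returns a dict with "pixels" (400x640x3 uint8, red, green, blue), "range_z" (400x640 float32, m along the optical axis (not along the pixel's ray), 0 where there is no reading), "camera_matrix" (3x3 intrinsics, pixels), "k1" (the pictures are not rectified: a ray, as slopes to the right and down, at radius r is drawn at 1 + k1 r^2 times it, then the intrinsics apply), "R" (3x3) and "t" (3): a world point X has camera coordinates R X + t. Camera axes: x right, y down, z forward; pixel columns grow to the right and rows downward; lengths in m; the calibration is good to about 2 mm. A picture is of the moment at which its call begins.
- robot.job_done(): hands the job in; it is judged then, once.
The state is a dict: "t": time; "q": joint angles; "qd": joint speeds; "effort": joint torques, N m; "ee_pos": TCP position; "tcp_rot": TCP orientation; "wrist_force": force on the tool from outside, world axes, zero at the start; "torque": the same for the moment, N m; "width": finger opening in m; "grip_force": force on a finger pad.
Only numpy, scipy, OpenCV 4.12 (cv2) and the standard library are available. Lean on these libraries where they do the work, as an engineer would, in place of code of your own. Each camera call takes 0.05 s, during which the arm holds its last target. There are 200 camera calls.

### The job

Box the plaster jaw model for duplicating: first stand the loose model, teeth up, square in the middle of the folding metal frame's base plate. Then swing the two hinged side walls fully upright by the small barrel tabs on their edges, and last the hinged front wall, whose corner lips lap round the side walls. The model must end standing clear of all four walls, and the jar and the wax pack nearby are left alone.

Things in the scene. Friction and masses are not known exactly. Their poses are not given: they have to be found in the camera images.
- plaster_model: loose plaster jaw model, teeth up: trimmed base 13 mm thick, 74 (x) x 67 (y) mm, with a tooth arch, 32 mm high in all, about 110 g. Origin: centre of its underside. Hold it by the base across y: the straight heel (54 mm long, y = -33.5 mm) and the short front (20 mm long, y = +33.5 mm) are parallel; the other sides taper. It first stands on a 2 mm thick bench pad.
- duplicating_frame: aluminium frame, fixed to the bench. Base plate 122 x 122 mm, top face 8 mm above the bench. A fixed back wall stands on its +x edge (top at 57.5 mm). Hinged to the -x, +y and -y edges are the front, left and right walls, folded outward at first. The erected box is 109 x 109 mm inside. Origin: plate centre, bench height; x to the back wall, y to the left wall, z up.
- front_wall (a joint): angle of the front wall, rad: 0 lying level outward, 1.571 upright (stop). Stiff hinge: it stays where it is left. Wall 130 mm long, 45 mm high, 5 mm thick; two corner lips on its ends reach 10 mm inward when it is upright, outside the side walls.
- left_wall (a joint): angle of the left (+y) side wall, rad: 0 lying level outward, 1.571 upright (stop). Stiff hinge. Wall 107 mm long, 45 mm high, 5 mm thick.
- right_wall (a joint): angle of the right (-y) side wall, rad: 0 lying level outward, 1.571 upright (stop). Stiff hinge. Wall 107 mm long, 45 mm high, 5 mm thick.
- front_wall_tab (a point): centre of the barrel on the front wall's tab, 60 mm from its hinge axis. Each wall has such a tab in the middle of its free edge: a neck 7 mm wide ending in a barrel 14 mm long (parallel to the hinge) and 10 mm in diameter, 10 mm clear of the wall's edge. Pinched by its two end faces, the barrel turns between the finger pads as the wall is raised.
- left_wall_tab (a point): the same point on the left wall's tab
- right_wall_tab (a point): the same point on the right wall's tab
- front_wall_hinge (a point): middle of the front wall's hinge axis, 57 mm from the frame's centre and 12.5 mm above the bench; the axis runs along the frame's y
- left_wall_hinge (a point): middle of the left wall's hinge axis, 57 mm from the frame's centre, 12.5 mm above the bench; the axis runs along the frame's x
- right_wall_hinge (a point): middle of the right wall's hinge axis, 57 mm from the frame's centre, 12.5 mm above the bench; the axis runs along the frame's x
- jar: bystander: paste jar, 43 mm diameter, 72 mm high, standing; origin at the centre of its underside
- wax_pack: bystander: flat stack of wax sheets, 151 x 78 x 11 mm, on a 3 mm glass plate lying on the pad; origin at the centre of its underside
There are look-alikes about, which are no part of the job. Of the things like the plaster_model, leave any that is red; of the rest the smaller one is meant.

How it is judged:
By the outcome, as a careful person would: the job done as asked, in the order asked, and still so for the second after the job is handed in, with the robot touching nothing.
It also fails if it takes over 67 s, if anything falls off the work surface, if the arm or the gripper's body presses on something with over 40 N, if the wrist force passes 120 N, or if a joint passes its speed limit or range.

## Working session

There is one attempt and no reset: what is moved stays moved. The work goes in short steps, Python scripts to look and compute and a tool call to move; the robot and the scene stay as the last step left them, time stands still between calls to the robot, and variables do not carry over. Pictures are saved under pics/ and viewed, at most 12 in all, crops included, and the job is handed in when it is done.

Besides the shell and the picture viewer there is one more tool, called after "Request:" by a JSON object that holds its "api" and its "payload", one argument or row to a line. apply_moves: Moves the arm, as the interface text tells. Shift numbers are shares of 200 mm and turn numbers shares of pi rad, none past 1 either way. Its arguments: {"type":"object","properties":{"targets":{"type":"array"},"claw":{"type":"number"},"force":{"type":"number"}},"required":["targets"]}

```bash
mkdir -p pics; cat > h.py <<'E'
import numpy as np, cv2
from plant import robot
def cap(n):
    c=robot.capture(n); np.savez(''+n+'.npz',**c); return c
def load(n): return dict(np.load(''+n+'.npz'))
def und(c,uv):
    K=c['camera_matrix']; uv=np.atleast_2d(np.float64(uv))
    p=(uv-[K[0,2],K[1,2]])/[K[0,0],K[1,1]]; q=p.copy()
    for _ in range(20): q=p/(1+float(c['k1'])*(q**2).sum(1,keepdims=True))
    return q
def plane(c,uv,z):
    q=und(c,uv); d=np.c_[q,np.ones(len(q))]@c['R']; o=-c['R'].T@c['t']
    return o+d*((z-o[2])/d[:,2])[:,None]
def cloud(c):
    h,w=c['range_z'].shape; v,u=np.mgrid[:h,:w]
    q=und(c,np.c_[u.ravel(),v.ravel()]); z=c['range_z'].ravel()[:,None]
    P=(np.c_[q,np.ones(len(q))]*z-c['t'])@c['R']; P[z[:,0]==0]=np.nan
    return P.reshape(h,w,3)
def proj(c,X):
    x=np.atleast_2d(X)@c['R'].T+c['t']; q=x[:,:2]/x[:,2:]; q=q*(1+float(c['k1'])*(q**2).sum(1,keepdims=True))
    K=c['camera_matrix']; return q*[K[0,0],K[1,1]]+[K[0,2],K[1,2]]
def save(n,img): cv2.imwrite('pics/'+n+'.png',img[...,::-1])
E
python3 - <<'E'
from h import *
a=cap('scene');b=cap('side')
save('s1',a['pixels']);save('d1',b['pixels'])
o=robot.get_obs();print(o['t'],o['ee_pos'],o['tcp_rot'],o['width'])
for c in(a,b):print(-c['R'].T@c['t'],c['k1'])
E
```

```text
0.1 [0.14952802 0.60639249 0.2303599 ] [[-9.70919337e-01  2.39406539e-01 -3.86354609e-04]
 [ 2.39406848e-01  9.70917775e-01 -1.74212776e-03]
 [-4.19582201e-05 -1.78396147e-03 -9.99998408e-01]] 0.0853590834774224
[-0.06467648 -0.52972519  0.80932954] -0.020433223676375272
[0.07167252 0.9279461  0.79926835] -0.054229182955708916
```

View pics/s1.png

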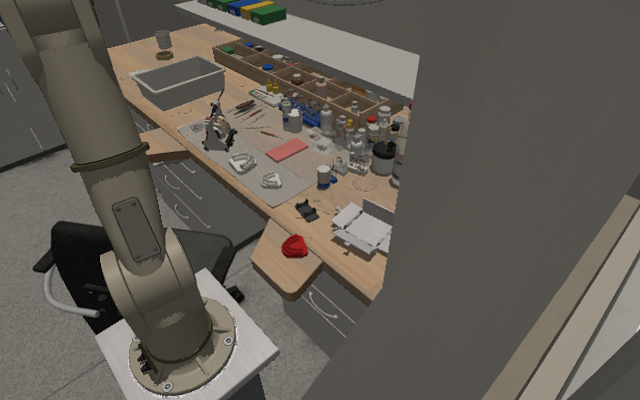

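View pics/d1.png

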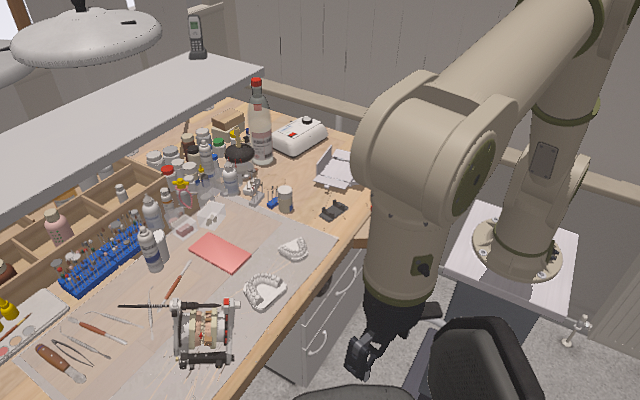

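Models seen, scene picture: white (242,162), white (271,180), red (294,246), also the articulator (217,130). In the side view the whites are at (265,291) and (293,249). Red is out; the white one at scene (271,180) / side (293,249) looks smaller. Next, a close crop and measurements.

```bash
python3 - <<'E'
from h import *
a=load('scene');b=load('side')
A=cv2.resize(a['pixels'][140:260,210:410],(800,480),interpolation=cv2.INTER_CUBIC)
save('crop1',A)
for n,c,pts in (('scene',a,[(242,162),(271,180),(294,246),(323,176),(288,150),(362,228),(306,210)]),('side',b,[(265,291),(293,249),(285,200),(220,252),(340,172),(333,208)])):
    P=cloud(c)
    for p in pts: print(n,p,P[p[1],p[0]].round(3))
    # white pixel blobs above pad
    im=c['pixels'].astype(int); m=(im.min(2)>150)&(im.max(2)-im.min(2)<30)&(P[...,2]>0.008)&(P[...,2]<0.05)
    k,l,s,ce=cv2.connectedComponentsWithStats(m.astype(np.uint8))
    for i in range(1,k):
        if s[i,4]>60:
            Q=P[l==i]; print(ce[i].round(),s[i,4],np.nanpercentile(Q,[2,98],axis=0).round(3).tolist())
E
```

```text
scene (242, 162) [0.487 0.469 0.016]
scene (271, 180) [0.488 0.3   0.03 ]
scene (294, 246) [0.366 0.04  0.011]
scene (323, 176) [0.602 0.17  0.058]
scene (288, 150) [0.658 0.418 0.011]
scene (362, 228) [ 0.558 -0.042  0.008]
scene (306, 210) [0.491 0.13  0.007]
[237. 164.] 83 [[0.45, 0.433, 0.013], [0.498, 0.513, 0.025]]
[346. 214.] 344 [[0.511, 0.002, 0.012], [0.608, 0.046, 0.023]]
[347. 236.] 134 [[0.471, -0.08, 0.013], [0.51, -0.009, 0.031]]
[385. 243.] 106 [[0.531, -0.151, 0.011], [0.586, -0.113, 0.019]]
side (265, 291) [0.482 0.469 0.02 ]
side (293, 249) [0.503 0.321 0.015]
side (285, 200) [0.605 0.206 0.053]
side (220, 252) [0.654 0.429 0.018]
side (340, 172) [ 0.567 -0.051  0.007]
side (333, 208) [0.498 0.119 0.008]
[304. 142.] 234 [[0.717, -0.206, 0.021], [0.762, -0.034, 0.05]]
[342. 154.] 144 [[0.573, -0.152, 0.014], [0.634, -0.106, 0.022]]
[263. 161.] 75 [[0.787, 0.02, 0.009], [0.832, 0.06, 0.027]]
[335. 175.] 562 [[0.513, -0.1, 0.008], [0.619, 0.052, 0.025]]
[210. 193.] 89 [[0.817, 0.238, 0.011], [0.836, 0.3, 0.047]]
[211. 216.] 435 [[0.729, 0.308, 0.009], [0.787, 0.38, 0.05]]
[183. 225.] 323 [[0.768, 0.391, 0.009], [0.818, 0.442, 0.044]]
[294. 248.] 370 [[0.467, 0.288, 0.013], [0.534, 0.348, 0.033]]
[263. 289.] 860 [[0.45, 0.433, 0.018], [0.528, 0.513, 0.043]]
[ 33. 316.] 1794 [[0.837, 0.738, 0.012], [0.933, 0.872, 0.02]]
[115. 317.] 73 [[0.689, 0.691, 0.01], [0.761, 0.71, 0.017]]
[117. 339.] 77 [[0.653, 0.726, 0.009], [0.705, 0.739, 0.017]]
[ 75. 374.] 128 [[0.656, 0.823, 0.013], [0.703, 0.838, 0.019]]
```

View pics/crop1.png

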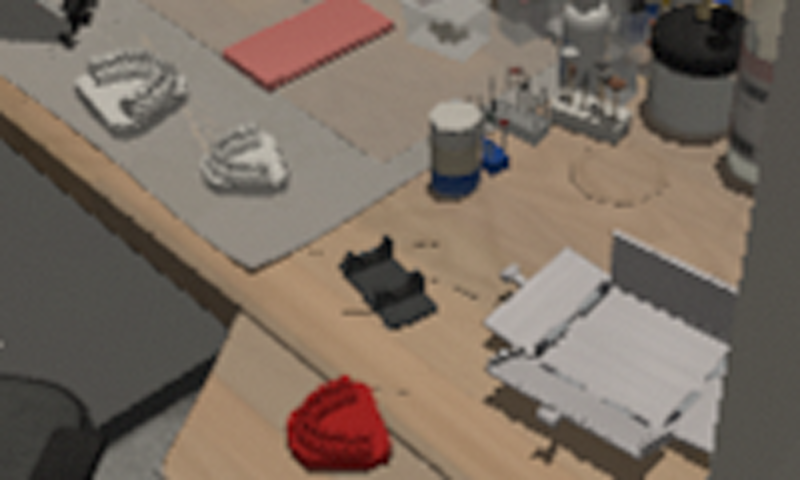

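The crop confirms it: the white model at crop (245,160) is clearly smaller than the one at (130,90) (about 70 mm against 80 mm). Frame plate is near (0.56,-0.05). Moving above the model to use the wrist camera.

Request:
{"api": "apply_moves", "payload": {
  "targets": [
    {"tx": -0.3,"ty": -0.15,"tz": 0},
    {"tx": -0.6,"ty": -0.3,"tz": 0},
    {"tx": -0.9,"ty": -0.5,"tz": 0},
    {"tx": -0.95,"ty": -0.5,"tz": 0},
    {"tx": -0.95,"ty": -0.5,"tz": 0}
  ],
  "claw": 0
}}

```text
schema error: expected keys tx, ty, tz, roll
```

Request:
{"api": "apply_moves", "payload": {
  "targets": [
    {"tx": -0.3,"ty": -0.15,"tz": 0},
    {"tx": -0.6,"ty": -0.3,"tz": 0},
    {"tx": -0.8,"ty": -0.4,"tz": 0},
    {"tx": -0.8,"ty": -0.4,"tz": 0},
    {"tx": -0.8,"ty": -0.4,"tz": 0}
  ]
}}

```text
schema error: expected keys tx, ty, tz, roll
```

```bash
python3 - <<'E'
from h import *
w=cap('wrist');save('w1',w['pixels'])
o=robot.get_obs();print(o['t'],o['ee_pos'].round(4),o['tcp_rot'].round(3),o['q'].round(2)); print(-w['R'].T@w['t'],w['R'].round(3))
E
```

```text
0.15 [0.1495 0.6064 0.2305] [[-0.971  0.239 -0.   ]
 [ 0.239  0.971 -0.002]
 [ 0.    -0.002 -1.   ]] [-1.39  0.38  0.02  1.37 -0.01  1.39 -0.05]
[0.06978662 0.62700934 0.37267571] [[ 0.241  0.971 -0.003]
 [ 0.919 -0.227  0.322]
 [ 0.312 -0.08  -0.947]]
```

View pics/w1.png

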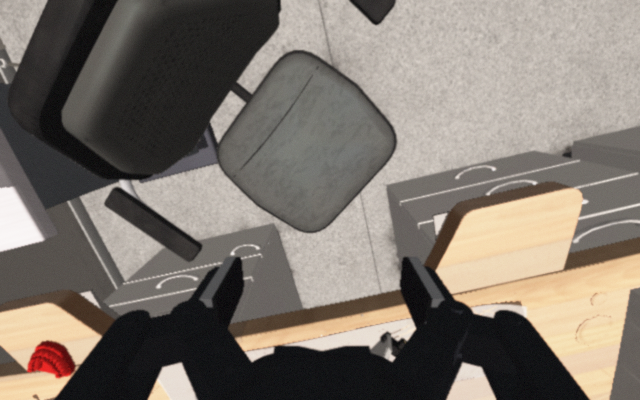

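Picture: only floor, chair, and the red model at (50,360); the moves were refused for missing keys. Resending with all keys.

Request:
{"api": "apply_moves", "payload": {
  "targets": [
    {"tx": -0.3,"ty": -0.15,"tz": 0,"roll": 0},
    {"tx": -0.6,"ty": -0.3,"tz": 0,"roll": 0},
    {"tx": -0.9,"ty": -0.5,"tz": 0,"roll": 0},
    {"tx": -0.95,"ty": -0.5,"tz": 0,"roll": 0},
    {"tx": -0.95,"ty": -0.5,"tz": 0,"roll": 0}
  ],
  "claw": 0
}}

```text
t: 0.78
ee_pos: [0.3128, 0.462, 0.2313]
tcp_rot: [[-0.97, 0.245, 0.001], [0.245, 0.97, -0.001], [-0.001, -0.0, -1.0]]
wrist_force: [-0.8, -0.4, 0.2]
width: 0.0854
grip_force: 0.0
```

Request:
{"api": "apply_moves", "payload": {
  "targets": [
    {"tx": -0.3,"ty": -0.15,"tz": 0,"roll": 0},
    {"tx": -0.6,"ty": -0.3,"tz": 0,"roll": 0},
    {"tx": -0.8,"ty": -0.4,"tz": 0,"roll": 0},
    {"tx": -0.8,"ty": -0.4,"tz": 0,"roll": 0},
    {"tx": -0.8,"ty": -0.4,"tz": 0,"roll": 0},
    {"tx": -0.8,"ty": -0.4,"tz": 0,"roll": 0}
  ]
}}

```text
t: 1.52
ee_pos: [0.4447, 0.3502, 0.231]
tcp_rot: [[-0.972, 0.236, -0.001], [0.236, 0.972, 0.0], [0.001, 0.0, -1.0]]
wrist_force: [-0.7, 0.2, 0.8]
width: 0.0855
grip_force: 0.0
```

```bash
python3 - <<'E'
from h import *
w=cap('wrist');save('w2',w['pixels'])
o=robot.get_obs();print(o['t'],o['ee_pos'].round(4),o['tcp_rot'].round(3),o['q'].round(2)); print(-w['R'].T@w['t'])
E
```

```text
1.575 [0.4449 0.35   0.2311] [[-0.972  0.236 -0.001]
 [ 0.236  0.972  0.   ]
 [ 0.001  0.    -1.   ]] [-0.91  0.26  0.22  1.55 -0.06  1.35  0.66]
[0.36495122 0.37024869 0.37341988]
```

View pics/w2.png

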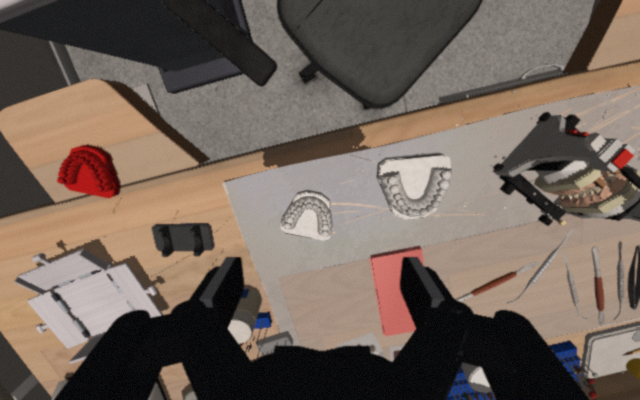

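Picture: the target model is at (307,215), front towards the image top, heel at the bottom (around y=238); the larger model is at (415,185), and the frame at (95,290) with tabs at (40,258), (42,328), (155,290). Estimating poses from the cloud.

```bash
cat >> h.py <<'E'
def model(c,lo,hi,zl=0.008,zh=0.036):
    P=cloud(c); X,Y,Z=np.moveaxis(P,2,0); im=c['pixels'].astype(int)
    m=(Z>zl)&(Z<zh)&(X>lo[0])&(X<hi[0])&(Y>lo[1])&(Y<hi[1])
    m=m.astype(np.uint8); k,l,s,_=cv2.connectedComponentsWithStats(m); i=1+s[1:,4].argmax()
    return P[l==i]
E
python3 - <<'E'
from h import *
w=load('wrist')
Q=model(w,(.42,.24),(.58,.39)); print(len(Q),Q.min(0),Q.max(0))
r=cv2.minAreaRect(np.float32(Q[:,:2]*1000));print(r)
P=cloud(w)
for p in [(95,290),(60,300),(130,300),(40,258),(42,328),(155,290),(95,240)]: print(p,P[p[1],p[0]].round(3),w['pixels'][p[1],p[0]])
for c in ('scene','side'):
  c=load(c);P=cloud(c);m=(abs(P[...,2]-.2)<.1)&(P[...,0]>.3)&(P[...,0]<1)&(P[...,1]<.1);print(np.nanpercentile(P[m],[1,50,99],axis=0).round(2) if m.any() else 0)
o=robot.get_obs();print(o['ee_pos'])
E
```

```text
1969 [0.46299112 0.27550896 0.00801559] [0.53949262 0.35152315 0.03348372]
((497.1629333496094, 319.072509765625), (74.22633361816406, 67.29696655273438), 63.894283294677734)
(95, 290) [ 0.543 -0.049  0.008] [192 183 181]
(60, 300) [ 0.546 -0.114  0.013] [76 76 77]
(130, 300) [0.569 0.007 0.016] [190 180 179]
(40, 258) [ 0.46  -0.065  0.041] [133 123 124]
(42, 328) [ 0.586 -0.168  0.021] [172 161 162]
(155, 290) [0.556 0.063 0.024] [100  93  93]
(95, 240) [ 0.464 -0.011  0.   ] [92 74 57]
[[ 0.32 -0.66  0.1 ]
 [ 0.6  -0.62  0.14]
 [ 0.85  0.05  0.29]]
[[ 0.4  -0.52  0.1 ]
 [ 0.77 -0.52  0.22]
 [ 0.99  0.06  0.3 ]]
[0.44487766 0.34995628 0.23110959]
```

Model rectangle 74.2 x 67.3 mm matches, centre (0.497,0.319), model y at 154°. Turning and going to hover.

Request:
{"api": "apply_moves", "payload": {
  "targets": [
    {"tx": -0.29,"ty": -0.09,"tz": 0.3,"roll": -0.06},
    {"tx": -0.29,"ty": -0.09,"tz": 0.4,"roll": -0.12},
    {"tx": -0.29,"ty": -0.09,"tz": 0.5,"roll": -0.18},
    {"tx": -0.29,"ty": -0.09,"tz": 0.6,"roll": -0.24},
    {"tx": -0.29,"ty": -0.09,"tz": 0.65,"roll": -0.3},
    {"tx": -0.29,"ty": -0.09,"tz": 0.65,"roll": -0.36},
    {"tx": -0.29,"ty": -0.09,"tz": 0.65,"roll": -0.43},
    {"tx": -0.29,"ty": -0.09,"tz": 0.65,"roll": -0.43}
  ]
}}

```text
t: 2.58
ee_pos: [0.4977, 0.318, 0.1013]
tcp_rot: [[-0.443, -0.896, -0.0], [-0.896, 0.443, 0.0], [-0.0, 0.0, -1.0]]
wrist_force: [-0.4, 0.4, 0.6]
width: 0.0851
grip_force: 0.0
```

Request:
{"api": "apply_moves", "payload": {
  "targets": [
    {"tx": 0,"ty": 0,"tz": 0,"roll": 0},
    {"tx": 0,"ty": 0,"tz": 0,"roll": 0}
  ]
}}

```text
t: 2.82
ee_pos: [0.4982, 0.3172, 0.1013]
tcp_rot: [[-0.447, -0.894, -0.0], [-0.894, 0.447, 0.0], [-0.0, 0.0, -1.0]]
wrist_force: [0.1, -0.1, -0.1]
width: 0.0851
grip_force: 0.0
```

```bash
python3 - <<'E'
from h import *
w=cap('wrist');save('w3',w['pixels'])
o=robot.get_obs();print(o['t'],o['ee_pos'].round(4),np.degrees(np.arctan2(o['tcp_rot'][1,1],o['tcp_rot'][0,1])),o['q'].round(2))
Q=model(w,(.42,.24),(.58,.39),.006); r=cv2.minAreaRect(np.float32(Q[:,:2]*1000));print(len(Q),r)
P=cloud(w); m=(P[...,2]<.2)&(P[...,2]>o['ee_pos'][2]-.03)&(np.hypot(P[...,0]-o['ee_pos'][0],P[...,1]-o['ee_pos'][1])<.08)
print(m.sum(), np.nanpercentile(P[m][:,2],[0,1,5,50]) if m.any() else 0)
E
```

```text
2.875 [0.4982 0.3171 0.1013] 153.45575901699712 [-0.64  0.4   0.03  1.64 -0.01  1.1   2.07]
5057 ((497.39727783203125, 319.064453125), (74.34486389160156, 66.868896484375), 64.10160827636719)
36420 [0.1134776  0.12122182 0.13526231 0.17892942]
```

View pics/w3.png

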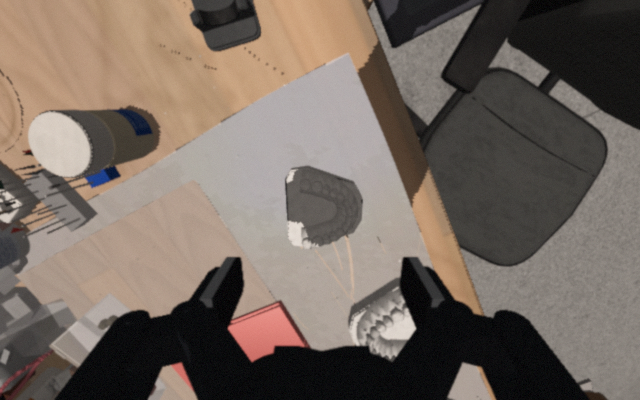

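Finger tips straddle the model at (325,210). Small correction, descend, and grip gently.

Request:
{"api": "apply_moves", "payload": {
  "targets": [
    {"tx": -0.007,"ty": 0.008,"tz": 0.15,"roll": -0.003},
    {"tx": -0.007,"ty": 0.008,"tz": 0.3,"roll": -0.003},
    {"tx": -0.007,"ty": 0.008,"tz": 0.42,"roll": -0.003},
    {"tx": -0.007,"ty": 0.008,"tz": 0.48,"roll": -0.003},
    {"tx": -0.007,"ty": 0.008,"tz": 0.505,"roll": -0.003},
    {"tx": -0.007,"ty": 0.008,"tz": 0.505,"roll": -0.003},
    {"tx": -0.007,"ty": 0.008,"tz": 0.505,"roll": -0.003}
  ],
  "claw": 0
}}

```text
t: 3.75
ee_pos: [0.4982, 0.3193, 0.0013]
tcp_rot: [[-0.437, -0.899, 0.001], [-0.899, 0.437, 0.001], [-0.001, -0.001, -1.0]]
wrist_force: [-0.0, -0.9, -0.4]
width: 0.0854
grip_force: 0.0
```

Request:
{"api": "apply_moves", "payload": {
  "targets": [
    {"tx": 0,"ty": 0,"tz": 0,"roll": 0},
    {"tx": 0,"ty": 0,"tz": 0,"roll": 0},
    {"tx": 0,"ty": 0,"tz": 0,"roll": 0},
    {"tx": 0,"ty": 0,"tz": 0,"roll": 0},
    {"tx": 0,"ty": 0,"tz": 0,"roll": 0},
    {"tx": 0,"ty": 0,"tz": 0,"roll": 0}
  ],
  "claw": 0.4,
  "force": 30
}}

```text
t: 4.5
ee_pos: [0.498, 0.3191, 0.0013]
tcp_rot: [[-0.437, -0.899, 0.001], [-0.899, 0.437, 0.001], [-0.001, -0.001, -1.0]]
wrist_force: [-1.9, -0.1, 4.8]
width: 0.0654
grip_force: 32.7
```

Gripped at 65 mm. Lift and carry over the frame.

Request:
{"api": "apply_moves", "payload": {
  "targets": [
    {"tx": 0,"ty": 0,"tz": -0.2,"roll": 0},
    {"tx": 0,"ty": 0,"tz": -0.5,"roll": 0},
    {"tx": 0.15,"ty": -0.1,"tz": -0.75,"roll": 0},
    {"tx": 0.4,"ty": -0.3,"tz": -0.85,"roll": 0},
    {"tx": 0.65,"ty": -0.5,"tz": -0.95,"roll": 0},
    {"tx": 0.75,"ty": -0.55,"tz": -1,"roll": 0}
  ]
}}

```text
t: 5.25
ee_pos: [0.5319, 0.1315, 0.2017]
tcp_rot: [[-0.441, -0.897, 0.002], [-0.897, 0.441, -0.001], [-0.0, -0.002, -1.0]]
wrist_force: [-0.2, 0.1, -1.5]
width: 0.0652
grip_force: 35.0
```

Request:
{"api": "apply_moves", "payload": {
  "targets": [
    {"tx": 0.2,"ty": -0.15,"tz": 0,"roll": 0.055},
    {"tx": 0.4,"ty": -0.3,"tz": 0,"roll": 0.11},
    {"tx": 0.6,"ty": -0.4,"tz": 0,"roll": 0.165},
    {"tx": 0.75,"ty": -0.52,"tz": 0,"roll": 0.22},
    {"tx": 0.77,"ty": -0.53,"tz": 0,"roll": 0.28},
    {"tx": 0.77,"ty": -0.53,"tz": 0,"roll": 0.32},
    {"tx": 0.77,"ty": -0.53,"tz": 0,"roll": 0.32},
    {"tx": 0.77,"ty": -0.53,"tz": 0,"roll": 0.32}
  ]
}}

```text
t: 6.25
ee_pos: [0.5589, -0.0487, 0.2003]
tcp_rot: [[-0.993, -0.116, -0.0], [-0.116, 0.993, 0.0], [0.0, 0.0, -1.0]]
wrist_force: [-0.2, 0.5, -0.9]
width: 0.0655
grip_force: 35.0
```

```bash
python3 - <<'E'
from h import *
w=cap('wrist');save('w4',w['pixels'])
o=robot.get_obs();print(o['t'],o['ee_pos'].round(4),np.degrees(np.arctan2(o['tcp_rot'][1,1],o['tcp_rot'][0,1])),o['q'].round(2),o['width'])
E
```

```text
6.3 [ 0.5589 -0.0487  0.2003] 96.65080072867623 [-0.27  0.27  0.36  1.61 -0.1   1.28  1.8 ] 0.06551165483156807
```

View pics/w4.png

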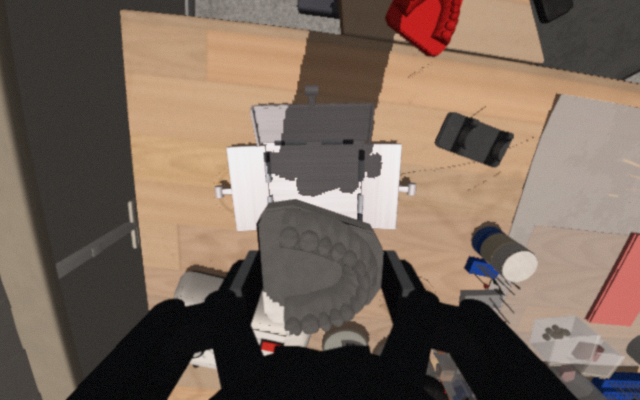

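Picture: model held at (320,265); frame tabs at (312,92) front, (222,190) right, (407,188) left. Fitting frame pose from the tabs, and checking the held model.

```bash
python3 - <<'E'
from h import *
w=load('wrist');P=cloud(w);X,Y,Z=np.moveaxis(P,2,0)
m=((Z>.0105)&(Z<.03)&(X>.41)&(X<.66)&(Y>-.2)&(Y<.1)).astype(np.uint8)
tabs=[]
for u,v in [(312,92),(222,190),(407,188)]:
    s=np.zeros_like(m); s[v-15:v+15,u-15:u+15]=1
    g=np.argwhere(m*s)
    Q=P[g[:,0],g[:,1]]; 
    print((u,v),len(Q)); tabs.append(Q)
    print(Q.min(0).round(4),Q.max(0).round(4))
# wall mask min rects
c0=np.array([.56,-.05]); th=np.radians(6.65)
k,l,s,ce=cv2.connectedComponentsWithStats(m)
for i in range(1,k):
    if s[i,4]>100:
        Q=P[l==i]; print(ce[i].round(),s[i,4],Q[:,2].mean().round(4),cv2.minAreaRect(np.float32(Q[:,:2]*1000)))
# plate/ all points histogram along ex,ey
# held model
zt=robot.get_obs()['ee_pos']
m2=((Z>zt[2]-.02)&(Z<zt[2]+.05)&(abs(X-zt[0])<.06)&(abs(Y-zt[1])<.045)).astype(np.uint8)
k,l,s,ce=cv2.connectedComponentsWithStats(m2);i=1+s[1:,4].argmax();Q=P[l==i];print('held',Q.min(0),Q.max(0))
ex=np.array([np.cos(th),np.sin(th)])
A=(P[...,:2]-c0)@ex; B=(P[...,:2]-c0)@np.array([-ex[1],ex[0]])
np.set_printoptions(linewidth=200)
# crop of top-view raster for numbers
g=np.zeros((300,300,3),np.uint8)
ok=(abs(A)<.149)&(abs(B)<.149)&(Z<.065)
g[(149-A[ok]*1000).astype(int),(149-B[ok]*1000).astype(int)]=w['pixels'][ok]
save('top',cv2.resize(cv2.dilate(g,np.ones((2,2))),(600,600)))
E
```

```text
(312, 92) 3
[ 0.4714 -0.0614  0.0295] [ 0.4719 -0.0572  0.0299]
(222, 190) 314
[ 0.5636 -0.1756  0.0159] [ 0.6004 -0.1497  0.0258]
(407, 188) 373
[0.5384 0.0332 0.0188] [0.5748 0.0642 0.0291]
[316. 164.] 10290 0.0198 ((551.0174560546875, -57.71385192871094), (146.5415496826172, 241.72433471679688), 7.4981770515441895)
held [ 0.52381012 -0.09369385  0.20071839] [ 0.59769848 -0.0037446   0.25024973]
```

View pics/top.png

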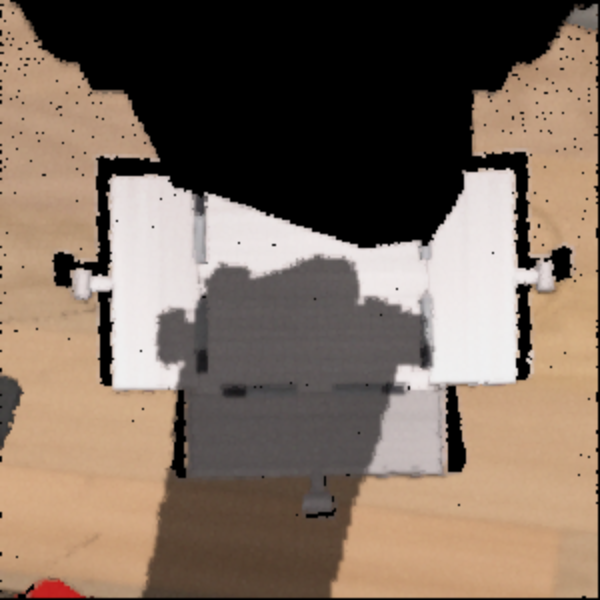

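Top view (raster, 0.5 mm/px): tabs front (318,498), left (82,283), right (547,275); the front wall is already tilted (~0.5 rad). Refining with tab clouds.

```bash
cat > fit.py <<'E'
from h import *
def tabs(P,c,th,rough):
    ex=np.array([np.cos(th),np.sin(th)]); ey=np.array([-ex[1],ex[0]])
    out={}
    for n,(a,b) in rough.items():
        p=c+a*ex+b*ey
        m=(np.hypot(P[...,0]-p[0],P[...,1]-p[1])<.02)&(P[...,2]>.009)
        Q=P[m]; D=(Q[:,:2]-c)@np.c_[ex,ey]
        i=0 if n=='F' else 1; s={'F':-1,'L':1,'R':-1}[n]; r=D[:,i]*s
        # barrel: points within 10 mm of outermost
        k=r>np.percentile(r,99)-.008; h=D[k,1-i]; z=Q[k,2]
        rc=np.percentile(r,99)-.005; hc=(np.percentile(h,1)+np.percentile(h,99))/2; zc=np.percentile(z,97)-.005
        ab=[s*rc,hc] if i==0 else [hc,s*rc]
        out[n]=np.r_[c+ab[0]*ex+ab[1]*ey,zc]
        print(n,len(Q),'rad',rc.round(4),'lat',hc.round(4),'len',np.ptp(np.percentile(h,[1,99])).round(4),'zc',zc.round(4),'ang by z',np.arcsin((zc-.0125)/.06).round(3),out[n].round(4))
    return out
E
python3 - <<'E'
from fit import *
w=load('wrist');P=cloud(w)
c=np.array([.56,-.05]);th=np.radians(6.65);R=np.array([[np.cos(th),-np.sin(th)],[np.sin(th),np.cos(th)]])
c=c+R@[.010,-.008]; th+=np.radians(1)
T=tabs(P,c,th,{'F':(-.111,-.002),'L':(0,.116),'R':(0,-.116)})
d=T['L'][:2]-T['R'][:2]; print('yaw',np.degrees(np.arctan2(-d[0],d[1])),np.linalg.norm(d),'mid',(T['L'][:2]+T['R'][:2])/2, c)
# plate edges / wall long edges in frame coords: side-wall outer edges & front edges
ex=np.array([np.cos(th),np.sin(th)]); A=(P[...,:2]-c)@ex; B=(P[...,:2]-c)@np.array([-ex[1],ex[0]]);Z=P[...,2]
for n,m in (('leftwall',(B>.065)&(B<.1)),('rightwall',(B<-.065)&(B>-.1))):
    q=m&(Z>.01)&(Z<.04)&(abs(A)<.08)
    for b0 in np.arange(.066,.1,.008):
        k=q&(abs(abs(B)-b0)<.004); print(n,b0.round(3),'front edge A',np.percentile(A[k],.5).round(4),'z',np.median(Z[k]).round(4))
k=(abs(A)<.04)&(abs(B)<.045)&(Z<.012); print('plate z',np.median(Z[k]))
k=(A<-.07)&(A>-.095)&(Z>.015)&(Z<.05)&(abs(B)<.08); print('front wall B ends',np.percentile(B[k],[.5,99.5]))
for a0 in (-.07,-.08,-.09): print(a0,np.median(Z[k&(abs(A-a0)<.003)]))
E
```

```text
F 346 rad 0.111 lat 0.0009 len 0.014 zc 0.0384 ang by z 0.447 [ 0.4607 -0.0707  0.0384]
L 240 rad 0.1164 lat -0.0003 len 0.0139 zc 0.0237 ang by z 0.188 [0.555  0.0585 0.0237]
R 198 rad 0.1139 lat -0.0005 len 0.0138 zc 0.0207 ang by z 0.136 [ 0.5855 -0.1697  0.0207]
yaw 7.599354028786395 0.2302327897767764 mid [ 0.57025497 -0.05560159] [ 0.57085915 -0.05678814]
leftwall 0.066 front edge A -0.0775 z 0.0164
leftwall 0.074 front edge A -0.0539 z 0.0176
leftwall 0.082 front edge A -0.054 z 0.0191
leftwall 0.09 front edge A -0.0539 z 0.0206
leftwall 0.098 front edge A -0.0539 z 0.0219
rightwall 0.066 front edge A -0.0538 z 0.0162
rightwall 0.074 front edge A -0.0532 z 0.017
rightwall 0.082 front edge A -0.0535 z 0.018
rightwall 0.09 front edge A -0.0538 z 0.019
rightwall 0.098 front edge A -0.054 z 0.02
plate z 0.0076393958190435025
front wall B ends [-0.06340846  0.06537928]
-0.07 0.02158780736556086
-0.08 0.025552345188970014
-0.09 0.030190359751699248
```

Frame: centre (0.5704,-0.0556), yaw 7.6°; walls at about 0.45/0.19/0.14 rad. Lower the model.

Request:
{"api": "apply_moves", "payload": {
  "targets": [
    {"tx": -0.053,"ty": -0.041,"tz": 0.2,"roll": -0.005},
    {"tx": -0.053,"ty": -0.041,"tz": 0.45,"roll": -0.005},
    {"tx": -0.053,"ty": -0.041,"tz": 0.7,"roll": -0.005},
    {"tx": -0.053,"ty": -0.041,"tz": 0.85,"roll": -0.005},
    {"tx": -0.053,"ty": -0.041,"tz": 0.92,"roll": -0.005},
    {"tx": -0.053,"ty": -0.041,"tz": 0.94,"roll": -0.005},
    {"tx": -0.053,"ty": -0.041,"tz": 0.94,"roll": -0.005},
    {"tx": -0.053,"ty": -0.041,"tz": 0.94,"roll": -0.005}
  ]
}}

```text
t: 7.3
ee_pos: [0.5715, -0.056, 0.0137]
tcp_rot: [[-0.992, -0.129, 0.002], [-0.129, 0.992, 0.0], [-0.002, -0.0, -1.0]]
wrist_force: [-0.6, 0.6, -0.4]
width: 0.0659
grip_force: 35.0
```

```bash
python3 - <<'E'
from h import *
o=robot.get_obs();print(o['t'],o['ee_pos'].round(4),np.degrees(np.arctan2(o['tcp_rot'][1,1],o['tcp_rot'][0,1])),o['wrist_force'].round(1))
E
```

```text
7.3 [ 0.5715 -0.056   0.0137] 97.40025526660773 [-0.6  0.6 -0.4]
```

Request:
{"api": "apply_moves", "payload": {
  "targets": [
    {"tx": 0.005,"ty": 0.002,"tz": 0.015,"roll": -0.001},
    {"tx": 0.005,"ty": 0.002,"tz": 0.028,"roll": -0.001},
    {"tx": 0.005,"ty": 0.002,"tz": 0.028,"roll": -0.001},
    {"tx": 0.005,"ty": 0.002,"tz": 0.028,"roll": -0.001}
  ]
}}

```text
t: 7.8
ee_pos: [0.5696, -0.0556, 0.0076]
tcp_rot: [[-0.991, -0.132, 0.0], [-0.132, 0.991, 0.0], [-0.001, 0.0, -1.0]]
wrist_force: [-3.7, 0.9, 7.2]
width: 0.0653
grip_force: 35.9
```

Touching the plate (7 N). Release partly and rise.

Request:
{"api": "apply_moves", "payload": {
  "targets": [
    {"tx": 0,"ty": 0,"tz": 0,"roll": 0},
    {"tx": 0,"ty": 0,"tz": 0,"roll": 0},
    {"tx": 0,"ty": 0,"tz": 0,"roll": 0},
    {"tx": 0,"ty": 0,"tz": 0,"roll": 0}
  ],
  "claw": 0.1
}}

```text
t: 8.3
ee_pos: [0.5694, -0.0557, 0.0066]
tcp_rot: [[-0.991, -0.132, -0.0], [-0.132, 0.991, -0.0], [0.0, -0.0, -1.0]]
wrist_force: [-0.5, 0.5, -0.2]
width: 0.0768
grip_force: 0.0
```

Request:
{"api": "apply_moves", "payload": {
  "targets": [
    {"tx": 0,"ty": 0,"tz": -0.1,"roll": 0},
    {"tx": 0,"ty": 0,"tz": -0.3,"roll": 0},
    {"tx": 0,"ty": 0,"tz": -0.6,"roll": 0},
    {"tx": 0,"ty": 0,"tz": -0.9,"roll": 0},
    {"tx": 0,"ty": 0,"tz": -0.9,"roll": 0},
    {"tx": 0,"ty": 0,"tz": -0.9,"roll": 0}
  ]
}}

```text
t: 9.05
ee_pos: [0.5692, -0.0555, 0.1864]
tcp_rot: [[-0.991, -0.132, -0.0], [-0.132, 0.991, 0.0], [0.0, 0.0, -1.0]]
wrist_force: [-0.6, 0.4, -0.1]
width: 0.0769
grip_force: 0.0
```

```bash
python3 - <<'E'
from fit import *
w=cap('wrist');P=cloud(w);save('w5',w['pixels'])
o=robot.get_obs();print(o['t'],o['ee_pos'].round(4),np.degrees(np.arctan2(o['tcp_rot'][1,1],o['tcp_rot'][0,1])),o['q'].round(2),o['width'])
c=np.array([.5704,-.0556]);th=np.radians(7.6)
T=tabs(P,c,th,{'F':(-.111,-.002),'L':(0,.116),'R':(0,-.116)})
d=T['L'][:2]-T['R'][:2]; print('yaw',np.degrees(np.arctan2(-d[0],d[1])),np.linalg.norm(d),'mid',(T['L'][:2]+T['R'][:2])/2)
ex=np.array([np.cos(th),np.sin(th)]); A=(P[...,:2]-c)@ex; B=(P[...,:2]-c)@np.array([-ex[1],ex[0]]);Z=P[...,2]
m=(abs(A)<.05)&(abs(B)<.05)&(Z>.013)&(Z<.045)
r=cv2.minAreaRect(np.float32(np.c_[A[m],B[m]]*1000));print('model in frame',r)
for b0 in (.075,.085,.095):
  for s in(1,-1):
    k=(abs(B*s-b0)<.004)&(Z>.01)&(Z<.04)&(abs(A)<.07); print(b0*s,np.percentile(A[k],[.5,99.5]).round(4))
E
```

```text
9.1 [ 0.5687 -0.0554  0.1855] 97.57798939475428 [-0.25  0.3   0.37  1.6  -0.11  1.26  1.84] 0.07670612386487481
F 362 rad 0.1099 lat -0.0005 len 0.0125 zc 0.0387 ang by z 0.451 [ 0.4615 -0.0706  0.0387]
L 237 rad 0.1147 lat -0.0002 len 0.0138 zc 0.0237 ang by z 0.188 [0.555  0.058  0.0237]
R 241 rad 0.1153 lat -0.0004 len 0.0132 zc 0.0208 ang by z 0.139 [ 0.5853 -0.1699  0.0208]
yaw 7.557325638147908 0.2299776444834322 mid [ 0.57013577 -0.05594205]
model in frame ((-2.063335418701172, -0.3211669921875), (72.26742553710938, 66.71273803710938), 2.2408645153045654)
0.075 [-0.0536  0.0527]
-0.075 [-0.0536  0.0527]
0.085 [-0.0537  0.0519]
-0.085 [-0.0529  0.0523]
0.095 [-0.0538  0.0523]
-0.095 [-0.0531  0.053 ]
```

View pics/w5.png

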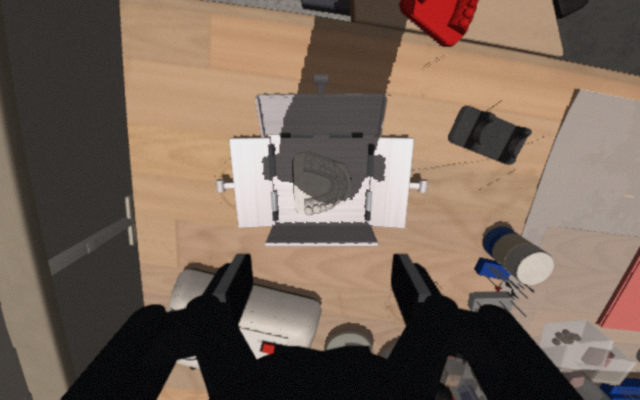

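Picture: model standing on the plate at (322,183), frame unmoved. Checking the model's heel angle precisely.

```bash
python3 - <<'E'
from fit import *
w=load('wrist');P=cloud(w)
c=np.array([.5703,-.0558]);th=np.radians(7.58)
ex=np.array([np.cos(th),np.sin(th)]); A=(P[...,:2]-c)@ex; B=(P[...,:2]-c)@np.array([-ex[1],ex[0]]);Z=P[...,2]
m=(abs(A)<.048)&(abs(B)<.046)&(Z>.014)&(Z<.045)
for s in(-1,1):
  pts=[]
  lim=.022 if s<0 else .007
  for a0 in np.arange(-lim,lim+.001,.002 if s>0 else .004):
    k=m&(abs(A-a0)<.0015); pts.append((a0*1000,np.max(B[k]*s)*s*1000))
  pts=np.array(pts);p=np.polyfit(*pts.T,1);print(s,pts.round(1).tolist(),np.degrees(np.arctan(p[0])),p[1])
for b0 in(-.03,-.025,-.02,-.015,-.01,-.005,0): 
  k=m&(abs(B-b0)<.0015); print(b0,A[k].min().round(4),A[k].max().round(4),Z[k][A[k].argmax()].round(3))
E
```

```text
-1 [[-22.0, -32.9], [-18.0, -33.0], [-14.0, -33.1], [-10.0, -32.0], [-6.0, -32.3], [-2.0, -32.4], [2.0, -32.5], [6.0, -32.7], [10.0, -32.7], [14.0, -32.9], [18.0, -31.8], [22.0, -31.8]] 1.0295434225858087 -32.50474352181789
1 [[-7.0, 33.1], [-5.0, 33.1], [-3.0, 33.1], [-1.0, 33.3], [1.0, 33.3], [3.0, 33.4], [5.0, 33.4], [7.0, 33.5]] 1.7435632452061527 33.289856038448804
-0.03 -0.034 0.0339 0.019
-0.025 -0.0363 0.0352 0.019
-0.02 -0.0368 0.0342 0.022
-0.015 -0.0373 0.0341 0.028
-0.01 -0.0367 0.0336 0.026
-0.005 -0.0348 0.0318 0.028
0 -0.0332 0.0304 0.028
```

Model centred within ~1 mm and ~1°. Now to the left tab.

Request:
{"api": "apply_moves", "payload": {
  "targets": [
    {"tx": 0,"ty": 0.2,"tz": 0,"roll": 0.055},
    {"tx": 0,"ty": 0.4,"tz": 0,"roll": 0.11},
    {"tx": -0.008,"ty": 0.587,"tz": 0.1,"roll": 0.17},
    {"tx": -0.008,"ty": 0.587,"tz": 0.2,"roll": 0.225},
    {"tx": -0.008,"ty": 0.587,"tz": 0.3,"roll": 0.28},
    {"tx": -0.008,"ty": 0.587,"tz": 0.4,"roll": 0.335},
    {"tx": -0.008,"ty": 0.587,"tz": 0.45,"roll": 0.39},
    {"tx": -0.008,"ty": 0.587,"tz": 0.5,"roll": 0.445}
  ],
  "claw": 0.6
}}

```text
t: 10.1
ee_pos: [0.5541, 0.0606, 0.0843]
tcp_rot: [[-0.295, 0.956, -0.004], [0.956, 0.295, -0.001], [-0.0, -0.004, -1.0]]
wrist_force: [-0.1, -0.4, -1.3]
width: 0.0342
grip_force: 0.0
```

Request:
{"api": "apply_moves", "payload": {
  "targets": [
    {"tx": 0,"ty": 0,"tz": 0.05,"roll": 0.055},
    {"tx": 0,"ty": 0,"tz": 0.08,"roll": 0.055},
    {"tx": 0,"ty": 0,"tz": 0.08,"roll": 0.055},
    {"tx": 0,"ty": 0,"tz": 0.08,"roll": 0.055}
  ]
}}

```text
t: 10.6
ee_pos: [0.5555, 0.0609, 0.0707]
tcp_rot: [[-0.134, 0.991, -0.0], [0.991, 0.134, -0.0], [-0.0, -0.0, -1.0]]
wrist_force: [-0.6, 0.2, 0.6]
width: 0.0342
grip_force: 0.0
```

```bash
cat > st.py <<'E'
from fit import *
def go(goal,yaw,cmd=None):
    o=robot.get_obs();R=o['tcp_rot'];d=R.T@(np.array(goal)-o['ee_pos']);y=np.arctan2(R[1,1],R[0,1])
    e=(np.radians(yaw)-y+np.pi)%(2*np.pi)-np.pi
    print('t',o['t'],o['ee_pos'].round(4),'yaw',np.degrees(y).round(2),'w',o['width'].round(4),'f',o['wrist_force'].round(1),'-> tx ty tz',(d/.2).round(4),'roll',(-e/np.pi).round(4))
C=np.array([.5703,-.0557]);TH=np.radians(7.58);EX=np.array([np.cos(TH),np.sin(TH)]);EY=np.array([-EX[1],EX[0]])
def tabp(n,ang,out=.002,dn=.007):
    u={'L':EY,'R':-EY,'F':-EX}[n]; return np.r_[C+u*(.057+.06*np.cos(ang)+out),.0125+.06*np.sin(ang)-dn]
E
python3 - <<'E'
from st import *
w=cap('wrist');P=cloud(w)
g=tabp('L',.188);print(g);go(g,7.58)
tabs(P,C,TH,{'L':(0,.1159)})
E
```

```text
[0.55474212 0.06121217 0.01671367]Traceback (most recent call last):
  File "<stdin>", line 3, in <module>
  File "st.py", line 5, in go
    print('t',o['t'],o['ee_pos'].round(4),'yaw',np.degrees(y).round(2),'w',o['width'].round(4),'f',o['wrist_force'].round(1),'-> tx ty tz',(d/.2).round(4),'roll',(-e/np.pi).round(4))
                                                                           ^^^^^^^^^^^^^^^^
AttributeError: 'float' object has no attribute 'round'
```

Request:
{"api": "apply_moves", "payload": {
  "targets": [
    {"tx": 0.002,"ty": -0.004,"tz": 0.1,"roll": 0},
    {"tx": 0.002,"ty": -0.004,"tz": 0.2,"roll": 0},
    {"tx": 0.002,"ty": -0.004,"tz": 0.25,"roll": 0},
    {"tx": 0.002,"ty": -0.004,"tz": 0.27,"roll": 0},
    {"tx": 0.002,"ty": -0.004,"tz": 0.27,"roll": 0}
  ]
}}

```text
t: 11.28
ee_pos: [0.5549, 0.0612, 0.017]
tcp_rot: [[-0.132, 0.991, 0.0], [0.991, 0.132, 0.0], [0.0, 0.0, -1.0]]
wrist_force: [1.2, -0.6, 0.0]
width: 0.0346
grip_force: 0.0
```

Request:
{"api": "apply_moves", "payload": {
  "targets": [
    {"tx": 0,"ty": 0,"tz": 0,"roll": 0},
    {"tx": 0,"ty": 0,"tz": 0,"roll": 0},
    {"tx": 0,"ty": 0,"tz": 0,"roll": 0},
    {"tx": 0,"ty": 0,"tz": 0,"roll": 0}
  ],
  "claw": 1,
  "force": 40
}}

```text
t: 11.78
ee_pos: [0.5543, 0.0613, 0.0166]
tcp_rot: [[-0.132, 0.991, -0.001], [0.991, 0.132, 0.0], [0.0, -0.001, -1.0]]
wrist_force: [-2.6, 0.2, 1.6]
width: 0.012
grip_force: 39.0
```

```bash
sed -i "s/o\['width'\].round(4)/round(float(o['width']),4)/" st.py; python3 - <<'E'
from st import *
go(tabp('L',.188),7.58)
R=robot.get_obs()['tcp_rot']
a0=.188
for a in np.linspace(a0,1.6,15): print(a.round(3),(R.T@(tabp('L',a)-tabp('L',a0))/.2).round(3))
E
```

```text
t 11.775 [0.5543 0.0613 0.0166] yaw 7.57 w 0.012 f [-2.6  0.2  1.6] -> tx ty tz [-0.0008  0.0023 -0.0004] roll -0.0
0.188 [0. 0. 0.]
0.289 [-0.007 -0.    -0.029]
0.39 [-0.017 -0.    -0.058]
0.491 [-0.03  -0.    -0.085]
0.591 [-0.046 -0.    -0.111]
0.692 [-0.064 -0.    -0.135]
0.793 [-0.084 -0.    -0.158]
0.894 [-0.107 -0.    -0.178]
0.995 [-0.131 -0.    -0.196]
1.096 [-0.157 -0.    -0.211]
1.197 [-0.185 -0.    -0.223]
1.297 [-0.214 -0.    -0.233]
1.398 [-0.243 -0.    -0.24 ]
1.499 [-0.273 -0.    -0.243]
1.6 [-0.303 -0.    -0.244]
```

Barrel pinched (12 mm reading, same -2 mm bias as before). Raise in an arc.

Request:
{"api": "apply_moves", "payload": {
  "targets": [
    {"tx": -0.007,"ty": 0,"tz": -0.029,"roll": 0},
    {"tx": -0.017,"ty": 0,"tz": -0.058,"roll": 0},
    {"tx": -0.03,"ty": 0,"tz": -0.085,"roll": 0},
    {"tx": -0.046,"ty": 0,"tz": -0.111,"roll": 0},
    {"tx": -0.064,"ty": 0,"tz": -0.135,"roll": 0},
    {"tx": -0.084,"ty": 0,"tz": -0.158,"roll": 0},
    {"tx": -0.107,"ty": 0,"tz": -0.178,"roll": 0},
    {"tx": -0.131,"ty": 0,"tz": -0.196,"roll": 0}
  ],
  "force": 60
}}

```text
t: 12.78
ee_pos: [0.5578, 0.0338, 0.0556]
tcp_rot: [[-0.13, 0.991, -0.001], [0.991, 0.13, -0.001], [-0.001, -0.001, -1.0]]
wrist_force: [0.8, -3.9, -14.2]
width: 0.0111
grip_force: 58.4
```

```bash
python3 - <<'E'
from st import *
go(tabp('L',.995),7.58)
E
```

```text
t 12.775 [0.5578 0.0338 0.0556] yaw 7.5 w 0.0111 f [  0.8  -3.9 -14.2] -> tx ty tz [ 0.0064  0.0029 -0.0012] roll -0.0005
```

Request:
{"api": "apply_moves", "payload": {
  "targets": [
    {"tx": -0.026,"ty": 0,"tz": -0.015,"roll": 0},
    {"tx": -0.054,"ty": 0,"tz": -0.027,"roll": 0},
    {"tx": -0.083,"ty": 0,"tz": -0.037,"roll": 0},
    {"tx": -0.112,"ty": 0,"tz": -0.044,"roll": 0},
    {"tx": -0.142,"ty": 0,"tz": -0.047,"roll": 0},
    {"tx": -0.165,"ty": 0,"tz": -0.048,"roll": 0},
    {"tx": -0.178,"ty": 0,"tz": -0.048,"roll": 0},
    {"tx": -0.178,"ty": 0,"tz": -0.048,"roll": 0}
  ]
}}

```text
t: 13.78
ee_pos: [0.5643, -0.0002, 0.0666]
tcp_rot: [[-0.132, 0.991, 0.003], [0.991, 0.132, 0.0], [-0.0, 0.003, -1.0]]
wrist_force: [-0.8, 0.4, 0.8]
width: -0.0002
grip_force: 0.0
```

```bash
python3 - <<'E'
from st import *
go(tabp('L',1.571),7.58)
E
```

```text
t 13.775 [ 5.643e-01 -2.000e-04  6.660e-02] yaw 7.56 w -0.0002 f [-0.8  0.4  0.8] -> tx ty tz [ 0.0157 -0.0071  0.0056] roll -0.0001
```

The barrel slipped out. Look where the wall is.

Request:
{"api": "apply_moves", "payload": {
  "targets": [
    {"tx": 0,"ty": 0,"tz": -0.1,"roll": 0},
    {"tx": 0.2,"ty": 0,"tz": -0.3,"roll": 0},
    {"tx": 0.2,"ty": 0,"tz": -0.4,"roll": 0},
    {"tx": 0.2,"ty": 0,"tz": -0.4,"roll": 0}
  ],
  "claw": 0.6
}}

```text
t: 14.28
ee_pos: [0.5593, 0.0405, 0.1477]
tcp_rot: [[-0.133, 0.991, 0.005], [0.991, 0.133, 0.001], [0.001, 0.005, -1.0]]
wrist_force: [0.5, -0.6, -0.4]
width: 0.0342
grip_force: 0.0
```

```bash
python3 - <<'E'
from st import *
w=cap('wrist');P=cloud(w);save('w6',w['pixels'])
go(tabp('L',1.571),7.58)
A=(P[...,:2]-C)@EX;B=(P[...,:2]-C)@EY;Z=P[...,2]
k=(abs(A)<.012)&(B>.045)&(B<.13)&(Z>.01)&(Z<.085)
for z0 in np.arange(.012,.085,.006):
    q=k&(abs(Z-z0)<.003)
    if q.sum()>3: print(z0.round(3),q.sum(),np.percentile(B[q],[2,50,98]).round(4),np.percentile(A[q],[2,98]).round(4))
m=(abs(A)<.048)&(abs(B)<.046)&(Z>.014)&(Z<.045);print('model',cv2.minAreaRect(np.float32(np.c_[A[m],B[m]]*1000)))
E
```

```text
t 14.325 [0.5584 0.0399 0.1463] yaw 7.6 w 0.034 f [ 0.5 -0.  -0.1] -> tx ty tz [-0.1868 -0.0051  0.4039] roll 0.0001
0.012 10 [0.06   0.0608 0.0615] [-0.0116  0.0112]
0.018 10 [0.0609 0.062  0.0622] [-0.0109  0.0108]
0.024 15 [0.0623 0.0625 0.0629] [-0.0096  0.0113]
0.03 24 [0.0645 0.0648 0.0652] [-0.0114  0.0112]
0.048 26 [0.0712 0.0718 0.0721] [-0.0115  0.0115]
0.054 87 [0.0679 0.0716 0.0731] [-0.0116  0.0117]
0.066 12 [0.0788 0.0792 0.0794] [-0.0062  0.0056]
0.072 161 [0.0706 0.0768 0.0796] [-0.0063  0.0066]
0.078 17 [0.0734 0.0749 0.0762] [-0.0045  0.006 ]
model ((1.4185905456542969, 0.9876251220703125), (70.96919250488281, 67.7367172241211), 0.23999956250190735)
```

View pics/w6.png

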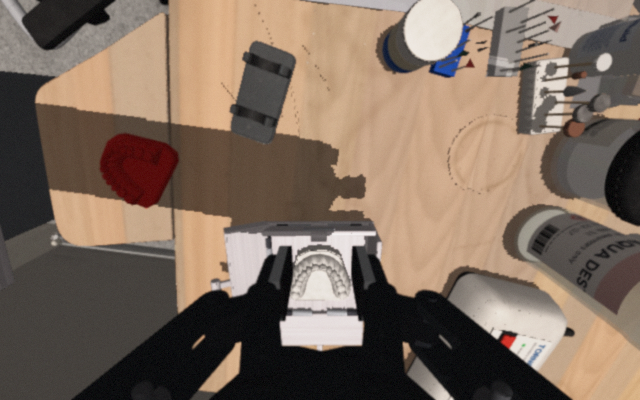

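Picture: left wall stands at about 1.27 rad (barrel at B≈75 mm, z≈71 mm), model at (320,275) untouched. Regrip deeper (11 mm) and finish.

```bash
python3 - <<'E'
from st import *
a0=1.27;g=tabp('L',a0,dn=.011);go(g,7.58);R=robot.get_obs()['tcp_rot']
for a in (1.35,1.43,1.51,1.571): print(a,(R.T@(tabp('L',a)-tabp('L',a0))/.2).round(3))
E
```

```text
t 14.325 [0.5584 0.0399 0.1463] yaw 7.6 w 0.034 f [ 0.5 -0.  -0.1] -> tx ty tz [-0.0978 -0.0052  0.4374] roll 0.0001
1.35 [-0.023  0.    -0.006]
1.43 [-0.047  0.    -0.011]
1.51 [-0.071  0.    -0.013]
1.571 [-0.089  0.    -0.013]
```

Request:
{"api": "apply_moves", "payload": {
  "targets": [
    {"tx": -0.098,"ty": -0.005,"tz": 0.1,"roll": 0},
    {"tx": -0.098,"ty": -0.005,"tz": 0.25,"roll": 0},
    {"tx": -0.098,"ty": -0.005,"tz": 0.38,"roll": 0},
    {"tx": -0.098,"ty": -0.005,"tz": 0.437,"roll": 0},
    {"tx": -0.098,"ty": -0.005,"tz": 0.437,"roll": 0},
    {"tx": -0.098,"ty": -0.005,"tz": 0.437,"roll": 0}
  ]
}}

```text
t: 15.08
ee_pos: [0.5597, 0.0199, 0.0589]
tcp_rot: [[-0.132, 0.991, 0.001], [0.991, 0.132, -0.0], [-0.0, 0.001, -1.0]]
wrist_force: [-0.1, 0.6, -0.1]
width: 0.0339
grip_force: 0.0
```

Request:
{"api": "apply_moves", "payload": {
  "targets": [
    {"tx": 0,"ty": 0,"tz": 0,"roll": 0},
    {"tx": 0,"ty": 0,"tz": 0,"roll": 0},
    {"tx": 0,"ty": 0,"tz": 0,"roll": 0},
    {"tx": 0,"ty": 0,"tz": 0,"roll": 0}
  ],
  "claw": 1,
  "force": 60
}}

```text
t: 15.58
ee_pos: [0.5597, 0.0203, 0.059]
tcp_rot: [[-0.132, 0.991, 0.001], [0.991, 0.132, 0.001], [0.0, 0.001, -1.0]]
wrist_force: [-1.9, 0.9, 5.3]
width: 0.0117
grip_force: 58.6
```

Request:
{"api": "apply_moves", "payload": {
  "targets": [
    {"tx": -0.023,"ty": 0,"tz": -0.006,"roll": 0},
    {"tx": -0.047,"ty": 0,"tz": -0.011,"roll": 0},
    {"tx": -0.071,"ty": 0,"tz": -0.013,"roll": 0},
    {"tx": -0.089,"ty": 0,"tz": -0.013,"roll": 0},
    {"tx": -0.1,"ty": 0,"tz": -0.013,"roll": 0},
    {"tx": -0.1,"ty": 0,"tz": -0.013,"roll": 0}
  ]
}}

```text
t: 16.32
ee_pos: [0.5623, 0.0013, 0.0615]
tcp_rot: [[-0.132, 0.991, 0.001], [0.991, 0.132, 0.002], [0.002, 0.001, -1.0]]
wrist_force: [-2.0, 3.5, 6.9]
width: 0.0112
grip_force: 59.0
```

```bash
python3 - <<'E'
from st import *
go(tabp('L',1.571,dn=.011),7.58)
E
```

```text
t 16.325 [0.5623 0.0013 0.0615] yaw 7.59 w 0.0112 f [-2.   3.5  6.9] -> tx ty tz [0.0072 0.0021 0.0003] roll 0.0
```

Request:
{"api": "apply_moves", "payload": {
  "targets": [
    {"tx": -0.015,"ty": 0,"tz": 0,"roll": 0},
    {"tx": -0.015,"ty": 0,"tz": 0,"roll": 0},
    {"tx": -0.015,"ty": 0,"tz": 0,"roll": 0}
  ]
}}

```text
t: 16.7
ee_pos: [0.5626, -0.0016, 0.0614]
tcp_rot: [[-0.132, 0.991, 0.001], [0.991, 0.132, 0.002], [0.002, 0.001, -1.0]]
wrist_force: [-0.9, 3.6, 6.5]
width: 0.0114
grip_force: 59.0
```

Release, rise and check the wall.

Request:
{"api": "apply_moves", "payload": {
  "targets": [
    {"tx": 0,"ty": 0,"tz": 0,"roll": 0},
    {"tx": 0,"ty": 0,"tz": 0,"roll": 0},
    {"tx": 0,"ty": 0,"tz": -0.1,"roll": 0},
    {"tx": 0,"ty": 0,"tz": -0.35,"roll": 0},
    {"tx": 0.25,"ty": 0,"tz": -0.6,"roll": 0},
    {"tx": 0.25,"ty": 0,"tz": -0.6,"roll": 0},
    {"tx": 0.25,"ty": 0,"tz": -0.6,"roll": 0}
  ],
  "claw": 0.6
}}

```text
t: 17.58
ee_pos: [0.5555, 0.047, 0.1805]
tcp_rot: [[-0.133, 0.991, 0.0], [0.991, 0.133, -0.0], [-0.0, 0.0, -1.0]]
wrist_force: [-0.4, -0.7, -0.2]
width: 0.034
grip_force: 0.0
```

```bash
cat >> st.py <<'E'
def wall(n,P):
    A=(P[...,:2]-C)@EX;B=(P[...,:2]-C)@EY;Z=P[...,2]
    r,h={'L':(B,A),'R':(-B,A),'F':(-A,B)}[n]
    k=(abs(h)<.012)&(r>.04)&(r<.13)&(Z>.01)&(Z<.085)
    for z0 in np.arange(.012,.085,.006):
        q=k&(abs(Z-z0)<.003)
        if q.sum()>3: print(n,z0.round(3),q.sum(),np.percentile(r[q],[2,50,98]).round(4))
E
python3 - <<'E'
from st import *
w=cap('wrist');P=cloud(w)
go(tabp('L',1.571),7.58); wall('L',P)
go(tabp('R',.138),7.58);go(tabp('R',.138,dn=.01)+[0,0,.08],7.58)
A=(P[...,:2]-C)@EX;B=(P[...,:2]-C)@EY;Z=P[...,2]
m=(abs(A)<.048)&(abs(B)<.046)&(Z>.014)&(Z<.045);print('model',cv2.minAreaRect(np.float32(np.c_[A[m],B[m]]*1000)))
E
```

```text
t 17.625 [0.5551 0.046  0.1797] yaw 7.55 w 0.0343 f [-0.  -0.6 -0.8] -> tx ty tz [-0.2187  0.0093  0.5711] roll -0.0002
L 0.012 19 [0.0588 0.0595 0.061 ]
L 0.018 45 [0.0592 0.0596 0.0601]
L 0.024 39 [0.0593 0.0596 0.0601]
L 0.03 37 [0.0592 0.0597 0.0604]
L 0.036 46 [0.0595 0.0598 0.0603]
L 0.042 24 [0.0603 0.0612 0.0617]
L 0.048 45 [0.061  0.0614 0.062 ]
L 0.054 106 [0.0564 0.0606 0.0619]
L 0.06 48 [0.0568 0.0593 0.0605]
L 0.066 7 [0.0598 0.0602 0.0607]
L 0.072 42 [0.0596 0.0623 0.0632]
L 0.078 103 [0.055  0.059  0.0626]
t 17.625 [0.5551 0.046  0.1797] yaw 7.55 w 0.0343 f [-0.  -0.6 -0.8] -> tx ty tz [-1.1056  0.0102  0.8305] roll -0.0002
t 17.625 [0.5551 0.046  0.1797] yaw 7.55 w 0.0343 f [-0.  -0.6 -0.8] -> tx ty tz [-1.1059  0.0096  0.4455] roll -0.0002
model ((-0.5478515625, 0.5907783508300781), (67.59485626220703, 73.16667938232422), 89.6678695678711)
```

Wall looks within ~0–3° of upright; confirm by pressing the barrel from outside with shut fingers.

Request:
{"api": "apply_moves", "payload": {
  "targets": [
    {"tx": 0,"ty": 0.008,"tz": 0.2,"roll": 0},
    {"tx": 0,"ty": 0.008,"tz": 0.4,"roll": 0},
    {"tx": -0.03,"ty": 0.008,"tz": 0.56,"roll": 0},
    {"tx": -0.1,"ty": 0.008,"tz": 0.56,"roll": 0},
    {"tx": -0.13,"ty": 0.008,"tz": 0.56,"roll": 0},
    {"tx": -0.145,"ty": 0.008,"tz": 0.56,"roll": 0},
    {"tx": -0.145,"ty": 0.008,"tz": 0.56,"roll": 0}
  ],
  "claw": 1
}}

```text
t: 18.5
ee_pos: [0.5617, 0.0181, 0.0697]
tcp_rot: [[-0.131, 0.991, 0.002], [0.991, 0.131, 0.0], [0.0, 0.002, -1.0]]
wrist_force: [0.3, 0.1, -0.1]
width: -0.0
grip_force: 0.0
```

Request:
{"api": "apply_moves", "payload": {
  "targets": [
    {"tx": -0.01,"ty": 0,"tz": 0,"roll": 0},
    {"tx": -0.02,"ty": 0,"tz": 0,"roll": 0},
    {"tx": -0.02,"ty": 0,"tz": 0,"roll": 0}
  ]
}}

```text
t: 18.88
ee_pos: [0.5617, 0.0162, 0.0691]
tcp_rot: [[-0.133, 0.991, 0.0], [0.991, 0.133, 0.002], [0.002, 0.001, -1.0]]
wrist_force: [-1.3, 4.5, 3.3]
width: 0.0002
grip_force: 2.4
```

```bash
python3 - <<'E'
from st import *
o=robot.get_obs();print((o['ee_pos'][:2]-C)@EY);go(tabp('L',1.571),7.58)
E
```

```text
0.07240342097384399
t 18.875 [0.5617 0.0162 0.0691] yaw 7.67 w 0.0002 f [-1.3  4.5  3.3] -> tx ty tz [-0.0671 -0.0049  0.0179] roll 0.0005
```

Request:
{"api": "apply_moves", "payload": {
  "targets": [
    {"tx": -0.02,"ty": 0,"tz": 0,"roll": 0},
    {"tx": -0.04,"ty": 0,"tz": 0,"roll": 0},
    {"tx": -0.04,"ty": 0,"tz": 0,"roll": 0},
    {"tx": -0.04,"ty": 0,"tz": 0,"roll": 0}
  ]
}}

```text
t: 19.38
ee_pos: [0.562, 0.0152, 0.0692]
tcp_rot: [[-0.14, 0.99, -0.002], [0.99, 0.14, 0.009], [0.009, -0.0, -1.0]]
wrist_force: [-5.5, 21.5, 8.9]
width: -0.0003
grip_force: 11.2
```

```bash
python3 - <<'E'
from st import *
o=robot.get_obs();print((o['ee_pos'][:2]-C)@EY);go(tabp('R',.138,dn=.01)+[0,0,.08],7.58)
E
```

```text
0.0713994538697011
t 19.375 [0.562  0.0152 0.0692] yaw 8.02 w -0.0003 f [-5.5 21.5  8.9] -> tx ty tz [-0.948  -0.0128 -0.1168] roll 0.0025
```

21 N with ~1 mm give: the left wall is on its stop. Retreat and cross to the right tab.

Request:
{"api": "apply_moves", "payload": {
  "targets": [
    {"tx": 0.1,"ty": 0,"tz": 0,"roll": 0},
    {"tx": 0.15,"ty": 0,"tz": -0.2,"roll": 0},
    {"tx": 0.1,"ty": 0,"tz": -0.45,"roll": 0},
    {"tx": -0.15,"ty": 0,"tz": -0.45,"roll": 0},
    {"tx": -0.4,"ty": 0,"tz": -0.45,"roll": 0},
    {"tx": -0.65,"ty": 0,"tz": -0.45,"roll": 0},
    {"tx": -0.9,"ty": 0,"tz": -0.45,"roll": 0},
    {"tx": -0.9,"ty": 0,"tz": -0.45,"roll": 0}
  ],
  "claw": 0.6
}}

```text
t: 20.38
ee_pos: [0.5851, -0.1783, 0.1589]
tcp_rot: [[-0.124, 0.992, -0.0], [0.992, 0.124, -0.003], [-0.003, -0.001, -1.0]]
wrist_force: [0.1, 0.0, 0.4]
width: 0.0339
grip_force: 0.0
```

```bash
python3 - <<'E'
from st import *
w=cap('wrist');P=cloud(w)
tabs(P,C,TH,{'R':(0,-.1165)});wall('L',P)
go(tabp('R',.138,dn=.01),7.58)
E
```

```text
R 9011 rad 0.1195 lat -0.0007 len 0.0377 zc 0.1974 ang by z nan [ 0.5854 -0.1743  0.1974]
t 20.425 [ 0.5856 -0.175   0.1586] yaw 7.32 w 0.0341 f [ 0.1 -0.   0.9] -> tx ty tz [0.0101 0.0033 0.7393] roll -0.0015fit.py:15: RuntimeWarning: invalid value encountered in arcsin
  print(n,len(Q),'rad',rc.round(4),'lat',hc.round(4),'len',np.ptp(np.percentile(h,[1,99])).round(4),'zc',zc.round(4),'ang by z',np.arcsin((zc-.0125)/.06).round(3),out[n].round(4))
```

Request:
{"api": "apply_moves", "payload": {
  "targets": [
    {"tx": 0,"ty": 0,"tz": 0.25,"roll": 0},
    {"tx": 0,"ty": 0,"tz": 0.45,"roll": 0},
    {"tx": 0,"ty": 0,"tz": 0.5,"roll": 0},
    {"tx": 0,"ty": 0,"tz": 0.5,"roll": 0}
  ]
}}

```text
t: 20.92
ee_pos: [0.5865, -0.1713, 0.059]
tcp_rot: [[-0.133, 0.991, -0.0], [0.991, 0.133, 0.0], [0.0, -0.0, -1.0]]
wrist_force: [-0.3, 0.3, 0.5]
width: 0.0344
grip_force: 0.0
```

```bash
python3 - <<'E'
from st import *
go(tabp('R',.138,dn=.01),7.58)
E
```

```text
t 20.925 [ 0.5865 -0.1713  0.059 ] yaw 7.64 w 0.0344 f [-0.3  0.3  0.5] -> tx ty tz [-0.0087 -0.0042  0.2414] roll 0.0003
```

Request:
{"api": "apply_moves", "payload": {
  "targets": [
    {"tx": -0.009,"ty": -0.004,"tz": 0.1,"roll": 0},
    {"tx": -0.009,"ty": -0.004,"tz": 0.2,"roll": 0},
    {"tx": -0.009,"ty": -0.004,"tz": 0.24,"roll": 0},
    {"tx": -0.009,"ty": -0.004,"tz": 0.24,"roll": 0},
    {"tx": -0.009,"ty": -0.004,"tz": 0.24,"roll": 0}
  ]
}}

```text
t: 21.55
ee_pos: [0.5861, -0.1742, 0.0112]
tcp_rot: [[-0.132, 0.991, 0.001], [0.991, 0.132, -0.0], [-0.0, 0.001, -1.0]]
wrist_force: [0.0, -0.8, 0.4]
width: 0.0344
grip_force: 0.0
```

Request:
{"api": "apply_moves", "payload": {
  "targets": [
    {"tx": 0,"ty": 0,"tz": 0,"roll": 0},
    {"tx": 0,"ty": 0,"tz": 0,"roll": 0},
    {"tx": 0,"ty": 0,"tz": 0,"roll": 0},
    {"tx": 0,"ty": 0,"tz": 0,"roll": 0}
  ],
  "claw": 1,
  "force": 60
}}

```text
t: 22.05
ee_pos: [0.5861, -0.1741, 0.011]
tcp_rot: [[-0.132, 0.991, 0.001], [0.991, 0.132, -0.0], [-0.0, 0.001, -1.0]]
wrist_force: [-0.1, -1.4, 1.1]
width: 0.0117
grip_force: 58.5
```

```bash
python3 - <<'E'
from st import *
a0=.138
go(tabp('R',a0,dn=.01),7.58)
R=robot.get_obs()['tcp_rot']
for a in np.linspace(a0,1.571,17)[1:]: print(a.round(3),(R.T@(tabp('R',a)-tabp('R',a0))/.2).round(3))
E
```

```text
t 22.05 [ 0.5861 -0.1741  0.011 ] yaw 7.57 w 0.0117 f [-0.1 -1.4  1.1] -> tx ty tz [ 0.0053 -0.0001  0.0013] roll -0.0001
0.228 [ 0.005  0.    -0.026]
0.317 [ 0.012  0.    -0.052]
0.407 [ 0.022  0.    -0.077]
0.496 [ 0.033  0.    -0.102]
0.586 [ 0.047  0.    -0.125]
0.675 [ 0.063  0.    -0.146]
0.765 [ 0.081  0.    -0.167]
0.854 [ 0.1    0.    -0.185]
0.944 [ 0.121  0.    -0.202]
1.034 [ 0.144  0.    -0.217]
1.123 [ 0.167  0.    -0.229]
1.213 [ 0.192  0.    -0.24 ]
1.302 [ 0.217  0.    -0.248]
1.392 [ 0.244  0.    -0.254]
1.481 [ 0.27   0.    -0.258]
1.571 [ 0.297  0.    -0.259]
```

Request:
{"api": "apply_moves", "payload": {
  "targets": [
    {"tx": 0.005,"ty": 0,"tz": -0.026,"roll": 0},
    {"tx": 0.012,"ty": 0,"tz": -0.052,"roll": 0},
    {"tx": 0.022,"ty": 0,"tz": -0.077,"roll": 0},
    {"tx": 0.033,"ty": 0,"tz": -0.102,"roll": 0},
    {"tx": 0.047,"ty": 0,"tz": -0.125,"roll": 0},
    {"tx": 0.063,"ty": 0,"tz": -0.146,"roll": 0},
    {"tx": 0.081,"ty": 0,"tz": -0.167,"roll": 0},
    {"tx": 0.1,"ty": 0,"tz": -0.185,"roll": 0}
  ]
}}

```text
t: 23.05
ee_pos: [0.5828, -0.152, 0.0471]
tcp_rot: [[-0.133, 0.991, -0.001], [0.991, 0.133, 0.002], [0.002, -0.001, -1.0]]
wrist_force: [5.7, 3.5, -10.6]
width: 0.0113
grip_force: 58.6
```

Request:
{"api": "apply_moves", "payload": {
  "targets": [
    {"tx": 0.021,"ty": 0,"tz": -0.017,"roll": 0},
    {"tx": 0.044,"ty": 0,"tz": -0.032,"roll": 0},
    {"tx": 0.067,"ty": 0,"tz": -0.044,"roll": 0},
    {"tx": 0.092,"ty": 0,"tz": -0.055,"roll": 0},
    {"tx": 0.117,"ty": 0,"tz": -0.063,"roll": 0},
    {"tx": 0.144,"ty": 0,"tz": -0.069,"roll": 0},
    {"tx": 0.17,"ty": 0,"tz": -0.073,"roll": 0},
    {"tx": 0.202,"ty": 0,"tz": -0.074,"roll": 0}
  ]
}}

```text
t: 24.05
ee_pos: [0.578, -0.1153, 0.0635]
tcp_rot: [[-0.131, 0.991, 0.001], [0.991, 0.131, -0.002], [-0.002, 0.001, -1.0]]
wrist_force: [1.7, -3.9, 3.3]
width: 0.0095
grip_force: 58.6
```

Request:
{"api": "apply_moves", "payload": {
  "targets": [
    {"tx": 0.02,"ty": 0,"tz": 0,"roll": 0},
    {"tx": 0.02,"ty": 0,"tz": 0,"roll": 0},
    {"tx": 0.02,"ty": 0,"tz": 0,"roll": 0}
  ]
}}

```text
t: 24.42
ee_pos: [0.5774, -0.1105, 0.0638]
tcp_rot: [[-0.132, 0.991, 0.001], [0.991, 0.132, -0.0], [-0.0, 0.001, -1.0]]
wrist_force: [-0.9, -1.4, 7.0]
width: 0.0088
grip_force: 59.0
```

```bash
python3 - <<'E'
from st import *
go(tabp('R',1.571,dn=.01),7.58)
E
```

```text
t 24.425 [ 0.5774 -0.1105  0.0638] yaw 7.57 w 0.0088 f [-0.9 -1.4  7. ] -> tx ty tz [-0.0186  0.0009  0.0063] roll -0.0
```

Width drop shows pads slipping at the end; release and finish by pressing from outside.

Request:
{"api": "apply_moves", "payload": {
  "targets": [
    {"tx": 0,"ty": 0,"tz": 0,"roll": 0},
    {"tx": 0,"ty": 0,"tz": 0,"roll": 0},
    {"tx": 0,"ty": 0,"tz": -0.1,"roll": 0},
    {"tx": 0,"ty": 0,"tz": -0.2,"roll": 0},
    {"tx": -0.1,"ty": 0,"tz": -0.25,"roll": 0},
    {"tx": -0.22,"ty": 0,"tz": -0.25,"roll": 0},
    {"tx": -0.22,"ty": 0,"tz": -0.25,"roll": 0},
    {"tx": -0.22,"ty": 0,"tz": -0.25,"roll": 0}
  ],
  "claw": 0.6
}}

```text
t: 25.42
ee_pos: [0.5828, -0.1541, 0.1124]
tcp_rot: [[-0.131, 0.991, -0.0], [0.991, 0.131, 0.0], [0.0, -0.0, -1.0]]
wrist_force: [0.4, -0.1, -0.3]
width: 0.0343
grip_force: 0.0
```

Request:
{"api": "apply_moves", "payload": {
  "targets": [
    {"tx": 0,"ty": 0,"tz": 0.1,"roll": 0},
    {"tx": 0,"ty": 0,"tz": 0.2,"roll": 0},
    {"tx": 0,"ty": 0,"tz": 0.22,"roll": 0},
    {"tx": 0,"ty": 0,"tz": 0.22,"roll": 0}
  ],
  "claw": 1
}}

```text
t: 25.92
ee_pos: [0.5829, -0.1535, 0.0682]
tcp_rot: [[-0.132, 0.991, -0.001], [0.991, 0.132, -0.0], [0.0, -0.001, -1.0]]
wrist_force: [-0.8, -1.0, -0.4]
width: -0.0003
grip_force: 0.0
```

```bash
python3 - <<'E'
from st import *
o=robot.get_obs();print((o['ee_pos'][:2]-C)@-EY);go(np.r_[C-EY*.0735,.068],7.58)
w=cap('wrist');wall('R',cloud(w))
E
```

```text
0.09863583300826097
t 25.925 [ 0.5829 -0.1535  0.0682] yaw 7.58 w -0.0003 f [-0.8 -1.  -0.4] -> tx ty tz [0.1257 0.0022 0.0012] roll 0.0
R 0.012 29 [0.0528 0.0538 0.0552]
R 0.018 126 [0.0536 0.0555 0.0563]
R 0.024 119 [0.0558 0.0567 0.0573]
R 0.03 135 [0.0568 0.0577 0.0584]
R 0.036 146 [0.058  0.0588 0.0596]
R 0.042 160 [0.0591 0.0599 0.0606]
R 0.048 171 [0.0602 0.061  0.0619]
R 0.054 355 [0.0614 0.0627 0.0679]
R 0.06 108 [0.0626 0.0636 0.066 ]
R 0.066 32 [0.0638 0.0642 0.0646]
R 0.072 281 [0.0628 0.0648 0.0896]
R 0.078 505 [0.0644 0.0701 0.0918]
R 0.084 192 [0.0868 0.0878 0.092 ]
```

Wall ~11° short. Push in.

Request:
{"api": "apply_moves", "payload": {
  "targets": [
    {"tx": 0.05,"ty": 0.002,"tz": 0,"roll": 0},
    {"tx": 0.08,"ty": 0.002,"tz": 0,"roll": 0},
    {"tx": 0.1,"ty": 0.002,"tz": 0,"roll": 0},
    {"tx": 0.12,"ty": 0.002,"tz": 0,"roll": 0},
    {"tx": 0.14,"ty": 0.002,"tz": 0,"roll": 0},
    {"tx": 0.16,"ty": 0.002,"tz": 0,"roll": 0},
    {"tx": 0.175,"ty": 0.002,"tz": 0,"roll": 0},
    {"tx": 0.175,"ty": 0.002,"tz": 0,"roll": 0}
  ]
}}

```text
t: 26.98
ee_pos: [0.5796, -0.1271, 0.0692]
tcp_rot: [[-0.125, 0.992, 0.004], [0.992, 0.125, -0.01], [-0.011, 0.003, -1.0]]
wrist_force: [7.3, -21.6, -7.3]
width: 0.0002
grip_force: 10.9
```

Request:
{"api": "apply_moves", "payload": {
  "targets": [
    {"tx": 0,"ty": 0,"tz": 0,"roll": 0},
    {"tx": 0,"ty": 0,"tz": 0,"roll": 0},
    {"tx": 0,"ty": 0,"tz": 0,"roll": 0}
  ]
}}

```text
t: 27.35
ee_pos: [0.5797, -0.1271, 0.0692]
tcp_rot: [[-0.125, 0.992, 0.004], [0.992, 0.125, -0.01], [-0.01, 0.003, -1.0]]
wrist_force: [7.8, -20.9, -7.4]
width: -0.0001
grip_force: 10.8
```

```bash
python3 - <<'E'
from st import *
o=robot.get_obs();print((o['ee_pos'][:2]-C)@-EY);go(np.r_[C-EY*.0735,.068],7.58)
w=cap('wrist');wall('R',cloud(w))
E
```

```text
0.07201488041181076
t 27.35 [ 0.5797 -0.1271  0.0692] yaw 7.19 w -0.0001 f [  7.8 -20.9  -7.4] -> tx ty tz [-0.0074  0.0008  0.0059] roll -0.0022
R 0.012 44 [0.0528 0.0543 0.0547]
R 0.018 90 [0.0537 0.0544 0.0548]
R 0.024 98 [0.054  0.0543 0.0548]
R 0.03 95 [0.0539 0.0543 0.0547]
R 0.036 107 [0.0538 0.0542 0.0548]
R 0.042 128 [0.0538 0.0542 0.0547]
R 0.048 135 [0.0537 0.0541 0.0546]
R 0.054 248 [0.0537 0.0543 0.0599]
R 0.06 149 [0.0538 0.0555 0.0579]
R 0.066 22 [0.0534 0.054  0.0546]
R 0.072 121 [0.0511 0.0519 0.0611]
R 0.078 562 [0.052  0.0579 0.0651]
R 0.084 175 [0.0602 0.061  0.0652]
```

Right wall vertical (inner face 54.2 mm all the way up) and on the stop at 21 N. Retreat, then to the front tab.

Request:
{"api": "apply_moves", "payload": {
  "targets": [
    {"tx": -0.1,"ty": 0,"tz": 0,"roll": 0},
    {"tx": -0.2,"ty": 0,"tz": -0.1,"roll": 0},
    {"tx": -0.2,"ty": 0,"tz": -0.3,"roll": -0.05},
    {"tx": -0.1,"ty": -0.1,"tz": -0.45,"roll": -0.1},
    {"tx": 0.1,"ty": -0.3,"tz": -0.45,"roll": -0.15},
    {"tx": 0.3,"ty": -0.5,"tz": -0.45,"roll": -0.2},
    {"tx": 0.35,"ty": -0.55,"tz": -0.45,"roll": -0.25},
    {"tx": 0.35,"ty": -0.55,"tz": -0.45,"roll": -0.3}
  ]
}}

```text
t: 28.4
ee_pos: [0.4594, -0.0625, 0.1587]
tcp_rot: [[-0.883, 0.47, -0.0], [0.47, 0.883, 0.002], [0.001, 0.001, -1.0]]
wrist_force: [0.9, 0.3, -0.5]
width: 0.0002
grip_force: 0.0
```

Request:
{"api": "apply_moves", "payload": {
  "targets": [
    {"tx": 0,"ty": 0,"tz": 0,"roll": -0.06},
    {"tx": 0,"ty": 0,"tz": 0,"roll": -0.12},
    {"tx": 0,"ty": 0,"tz": 0,"roll": -0.18},
    {"tx": 0,"ty": 0,"tz": 0,"roll": -0.2},
    {"tx": 0,"ty": 0,"tz": 0,"roll": -0.2}
  ],
  "claw": 0.6
}}

```text
t: 29.02
ee_pos: [0.4603, -0.0639, 0.1584]
tcp_rot: [[-0.991, -0.131, -0.001], [-0.131, 0.991, 0.0], [0.001, 0.001, -1.0]]
wrist_force: [0.0, -0.4, -0.5]
width: 0.0341
grip_force: 0.0
```

```bash
python3 - <<'E'
from st import *
w=cap('wrist');P=cloud(w);print(robot.get_obs()['q'].round(2))
go(tabp('F',.45,dn=.01)+[0,0,.04],97.58); wall('L',P);tabs(P,C,TH,{'F':(-.111,0)})
A=(P[...,:2]-C)@EX;B=(P[...,:2]-C)@EY;Z=P[...,2]
m=(abs(A)<.048)&(abs(B)<.046)&(Z>.014)&(Z<.045);print('model',cv2.minAreaRect(np.float32(np.c_[A[m],B[m]]*1000)))
E
```

```text
[-0.36  0.09  0.46  1.91 -0.04  1.15  1.81]
t 29.075 [ 0.4603 -0.064   0.1584] yaw 97.48 w 0.0338 f [-0.2 -0.3  0.2] -> tx ty tz [ 0.0144 -0.0318  0.4492] roll -0.0006
F 8204 rad 0.1243 lat -0.0032 len 0.0263 zc 0.2501 ang by z nan [ 0.4475 -0.0752  0.2501]
model ((-0.40044403076171875, 1.6956825256347656), (64.16690063476562, 71.94831848144531), 85.91071319580078)fit.py:15: RuntimeWarning: invalid value encountered in arcsin
  print(n,len(Q),'rad',rc.round(4),'lat',hc.round(4),'len',np.ptp(np.percentile(h,[1,99])).round(4),'zc',zc.round(4),'ang by z',np.arcsin((zc-.0125)/.06).round(3),out[n].round(4))
```

Request:
{"api": "apply_moves", "payload": {
  "targets": [
    {"tx": 0.014,"ty": -0.032,"tz": 0.2,"roll": 0},
    {"tx": 0.014,"ty": -0.032,"tz": 0.4,"roll": 0},
    {"tx": 0.014,"ty": -0.032,"tz": 0.45,"roll": 0},
    {"tx": 0.014,"ty": -0.032,"tz": 0.45,"roll": 0}
  ]
}}

```text
t: 29.58
ee_pos: [0.4586, -0.0708, 0.0687]
tcp_rot: [[-0.991, -0.131, -0.001], [-0.131, 0.991, -0.0], [0.001, -0.0, -1.0]]
wrist_force: [-0.5, 0.5, -0.2]
width: 0.0346
grip_force: 0.0
```

```bash
python3 - <<'E'
from st import *
a0=.45
go(tabp('F',a0,dn=.011),97.58)
R=robot.get_obs()['tcp_rot']
for a in np.linspace(a0,1.571,15)[1:]: print(a.round(3),(R.T@(tabp('F',a)-tabp('F',a0))/.2).round(3))
E
```

```text
t 29.575 [ 0.4586 -0.0708  0.0687] yaw 97.53 w 0.0346 f [-0.5  0.5 -0.2] -> tx ty tz [0.0013 0.001  0.2055] roll -0.0003
0.53 [-0.011  0.    -0.021]
0.61 [-0.024  0.    -0.041]
0.69 [-0.039  0.    -0.061]
0.77 [-0.055  0.    -0.078]
0.85 [-0.072  0.    -0.095]
0.93 [-0.091  0.    -0.11 ]
1.01 [-0.111  0.    -0.124]
1.091 [-0.131  0.    -0.136]
1.171 [-0.153  0.    -0.146]
1.251 [-0.176  0.    -0.154]
1.331 [-0.199  0.    -0.161]
1.411 [-0.222  0.    -0.166]
1.491 [-0.246  0.    -0.169]
1.571 [-0.27  0.   -0.17]
```

Request:
{"api": "apply_moves", "payload": {
  "targets": [
    {"tx": 0.001,"ty": 0.001,"tz": 0.1,"roll": 0},
    {"tx": 0.001,"ty": 0.001,"tz": 0.18,"roll": 0},
    {"tx": 0.001,"ty": 0.001,"tz": 0.205,"roll": 0},
    {"tx": 0.001,"ty": 0.001,"tz": 0.205,"roll": 0}
  ]
}}

```text
t: 30.08
ee_pos: [0.4585, -0.0707, 0.0277]
tcp_rot: [[-0.991, -0.132, -0.0], [-0.132, 0.991, -0.0], [0.0, -0.0, -1.0]]
wrist_force: [-0.6, -0.1, -1.0]
width: 0.0347
grip_force: 0.0
```

Request:
{"api": "apply_moves", "payload": {
  "targets": [
    {"tx": 0,"ty": 0,"tz": 0,"roll": 0},
    {"tx": 0,"ty": 0,"tz": 0,"roll": 0},
    {"tx": 0,"ty": 0,"tz": 0,"roll": 0},
    {"tx": 0,"ty": 0,"tz": 0,"roll": 0}
  ],
  "claw": 1,
  "force": 60
}}

```text
t: 30.58
ee_pos: [0.4587, -0.071, 0.0277]
tcp_rot: [[-0.991, -0.131, 0.001], [-0.131, 0.991, -0.0], [-0.001, -0.0, -1.0]]
wrist_force: [0.2, -3.4, 1.4]
width: 0.0112
grip_force: 58.5
```

Request:
{"api": "apply_moves", "payload": {
  "targets": [
    {"tx": -0.011,"ty": 0,"tz": -0.021,"roll": 0},
    {"tx": -0.024,"ty": 0,"tz": -0.041,"roll": 0},
    {"tx": -0.039,"ty": 0,"tz": -0.061,"roll": 0},
    {"tx": -0.055,"ty": 0,"tz": -0.078,"roll": 0},
    {"tx": -0.072,"ty": 0,"tz": -0.095,"roll": 0},
    {"tx": -0.091,"ty": 0,"tz": -0.11,"roll": 0},
    {"tx": -0.111,"ty": 0,"tz": -0.124,"roll": 0}
  ]
}}

```text
t: 31.45
ee_pos: [0.479, -0.0682, 0.0515]
tcp_rot: [[-0.991, -0.131, -0.003], [-0.131, 0.991, -0.001], [0.003, -0.0, -1.0]]
wrist_force: [-1.0, -5.4, -7.0]
width: 0.0113
grip_force: 58.7
```

Request:
{"api": "apply_moves", "payload": {
  "targets": [
    {"tx": -0.02,"ty": 0,"tz": -0.012,"roll": 0},
    {"tx": -0.042,"ty": 0,"tz": -0.022,"roll": 0},
    {"tx": -0.065,"ty": 0,"tz": -0.03,"roll": 0},
    {"tx": -0.088,"ty": 0,"tz": -0.037,"roll": 0},
    {"tx": -0.111,"ty": 0,"tz": -0.042,"roll": 0},
    {"tx": -0.135,"ty": 0,"tz": -0.045,"roll": 0},
    {"tx": -0.159,"ty": 0,"tz": -0.046,"roll": 0},
    {"tx": -0.165,"ty": 0,"tz": -0.046,"roll": 0}
  ]
}}

```text
t: 32.45
ee_pos: [0.5129, -0.0636, 0.0614]
tcp_rot: [[-0.991, -0.131, -0.001], [-0.131, 0.991, -0.0], [0.001, -0.0, -1.0]]
wrist_force: [-1.2, -4.3, -1.1]
width: 0.0087
grip_force: 58.4
```

```bash
python3 - <<'E'
from st import *
go(tabp('F',1.571,dn=.011),97.58)
w=cap('wrist');P=cloud(w);wall('F',P)
E
```

```text
t 32.45 [ 0.5129 -0.0636  0.0614] yaw 97.54 w 0.0087 f [-1.2 -4.3 -1.1] -> tx ty tz [ 0.0052  0.0015 -0.0005] roll -0.0002
F 0.012 46 [0.0594 0.0598 0.0608]
F 0.018 35 [0.0601 0.0605 0.0609]
F 0.024 68 [0.0612 0.0618 0.0627]
F 0.03 57 [0.0627 0.0634 0.064 ]
F 0.036 11 [0.0641 0.0643 0.0646]
F 0.042 44 [0.0671 0.0676 0.068 ]
F 0.048 85 [0.0681 0.0688 0.0694]
F 0.054 292 [0.0644 0.0689 0.07  ]
F 0.06 8 [0.067  0.0698 0.0701]
F 0.066 104 [0.0476 0.066  0.0741]
F 0.072 393 [0.0638 0.0729 0.0753]
F 0.078 342 [0.0641 0.0685 0.0733]
F 0.084 156 [0.0585 0.0679 0.0687]
```

Same as on the right; finish by pressing from outside.

Request:
{"api": "apply_moves", "payload": {
  "targets": [
    {"tx": 0,"ty": 0,"tz": 0,"roll": 0},
    {"tx": 0,"ty": 0,"tz": 0,"roll": 0},
    {"tx": 0,"ty": 0,"tz": -0.1,"roll": 0},
    {"tx": 0,"ty": 0,"tz": -0.2,"roll": 0},
    {"tx": 0.1,"ty": 0,"tz": -0.25,"roll": 0},
    {"tx": 0.22,"ty": 0,"tz": -0.25,"roll": 0},
    {"tx": 0.22,"ty": 0,"tz": -0.25,"roll": 0},
    {"tx": 0.22,"ty": 0,"tz": -0.25,"roll": 0}
  ],
  "claw": 0.6
}}

```text
t: 33.5
ee_pos: [0.4702, -0.0685, 0.1119]
tcp_rot: [[-0.991, -0.133, 0.001], [-0.133, 0.991, 0.001], [-0.001, 0.0, -1.0]]
wrist_force: [-0.0, 0.1, 0.3]
width: 0.0344
grip_force: 0.0
```

Request:
{"api": "apply_moves", "payload": {
  "targets": [
    {"tx": 0,"ty": 0,"tz": 0.1,"roll": 0},
    {"tx": 0,"ty": 0,"tz": 0.2,"roll": 0},
    {"tx": 0,"ty": 0,"tz": 0.22,"roll": 0},
    {"tx": 0,"ty": 0,"tz": 0.22,"roll": 0}
  ],
  "claw": 1
}}

```text
t: 34.0
ee_pos: [0.4699, -0.0691, 0.0676]
tcp_rot: [[-0.991, -0.132, -0.0], [-0.132, 0.991, -0.0], [0.0, -0.0, -1.0]]
wrist_force: [-0.1, -0.1, -0.1]
width: -0.0001
grip_force: 0.0
```

```bash
python3 - <<'E'
from st import *
o=robot.get_obs();print((o['ee_pos'][:2]-C)@-EX);go(np.r_[C-EX*.063,.068],97.58)
E
```

```text
0.10128945441865013
t 34.0 [ 0.4699 -0.0691  0.0676] yaw 97.58 w -0.0001 f [-0.1 -0.1 -0.1] -> tx ty tz [-0.1914  0.     -0.0019] roll -0.0
```

Request:
{"api": "apply_moves", "payload": {
  "targets": [
    {"tx": -0.05,"ty": 0,"tz": 0,"roll": 0},
    {"tx": -0.08,"ty": 0,"tz": 0,"roll": 0},
    {"tx": -0.1,"ty": 0,"tz": 0,"roll": 0},
    {"tx": -0.12,"ty": 0,"tz": 0,"roll": 0},
    {"tx": -0.14,"ty": 0,"tz": 0,"roll": 0},
    {"tx": -0.16,"ty": 0,"tz": 0,"roll": 0},
    {"tx": -0.18,"ty": 0,"tz": 0,"roll": 0},
    {"tx": -0.19,"ty": 0,"tz": 0,"roll": 0}
  ]
}}

```text
t: 35.0
ee_pos: [0.4991, -0.0655, 0.0656]
tcp_rot: [[-0.991, -0.129, -0.017], [-0.129, 0.992, 0.001], [0.017, 0.003, -1.0]]
wrist_force: [-36.5, -2.5, 26.7]
width: -0.0002
grip_force: 18.6
```

Request:
{"api": "apply_moves", "payload": {
  "targets": [
    {"tx": 0,"ty": 0,"tz": 0,"roll": 0},
    {"tx": 0,"ty": 0,"tz": 0,"roll": 0},
    {"tx": 0,"ty": 0,"tz": 0,"roll": 0}
  ]
}}

```text
t: 35.38
ee_pos: [0.4989, -0.0656, 0.0654]
tcp_rot: [[-0.992, -0.129, -0.017], [-0.129, 0.992, 0.001], [0.017, 0.003, -1.0]]
wrist_force: [-31.2, -2.4, 19.1]
width: 0.0001
grip_force: 15.6
```

```bash
python3 - <<'E'
from st import *
o=robot.get_obs();print((o['ee_pos'][:2]-C)@-EX);go(np.r_[C-EX*.072,.068],97.58)
w=cap('wrist');wall('F',cloud(w))
E
```

```text
0.07211197133381024
t 35.375 [ 0.4989 -0.0656  0.0654] yaw 97.41 w 0.0001 f [-31.2  -2.4  19.1] -> tx ty tz [-0.0003  0.0021 -0.0132] roll -0.0009
F 0.012 42 [0.0581 0.0593 0.0608]
F 0.018 113 [0.0584 0.0591 0.0602]
F 0.024 52 [0.0586 0.0591 0.0597]
F 0.03 40 [0.0584 0.0589 0.0596]
F 0.036 16 [0.0584 0.059  0.0593]
F 0.066 11 [0.0815 0.0819 0.0819]
F 0.072 168 [0.0777 0.082  0.0827]
F 0.078 251 [0.0774 0.0817 0.0826]
F 0.084 177 [0.0772 0.0816 0.0825]
```

Front wall vertical (59 mm at all heights) and on its stop. Retreat and check everything from above.

Request:
{"api": "apply_moves", "payload": {
  "targets": [
    {"tx": 0.05,"ty": 0,"tz": 0,"roll": 0},
    {"tx": 0.12,"ty": 0,"tz": -0.05,"roll": 0},
    {"tx": 0.12,"ty": 0,"tz": -0.3,"roll": 0},
    {"tx": 0.0,"ty": 0,"tz": -0.6,"roll": 0},
    {"tx": -0.2,"ty": 0,"tz": -0.8,"roll": 0},
    {"tx": -0.35,"ty": 0,"tz": -0.8,"roll": 0},
    {"tx": -0.35,"ty": 0,"tz": -0.8,"roll": 0},
    {"tx": -0.35,"ty": 0,"tz": -0.8,"roll": 0}
  ],
  "claw": 0.3
}}

```text
t: 36.42
ee_pos: [0.5761, -0.0552, 0.227]
tcp_rot: [[-0.991, -0.131, -0.001], [-0.131, 0.991, -0.0], [0.001, -0.0, -1.0]]
wrist_force: [-1.1, 0.2, -0.0]
width: 0.0596
grip_force: 0.0
```

```bash
python3 - <<'E'
from st import *
w=cap('wrist');P=cloud(w);save('w7',cv2.resize(w['pixels'][60:300,150:470],(800,600)))
go(np.r_[C,.2],97.58)
for n in 'LRF': wall(n,P)
A=(P[...,:2]-C)@EX;B=(P[...,:2]-C)@EY;Z=P[...,2]
m=(abs(A)<.048)&(abs(B)<.046)&(Z>.014)&(Z<.045);print('model',cv2.minAreaRect(np.float32(np.c_[A[m],B[m]]*1000)))
E
```

```text
t 36.475 [ 0.5759 -0.0553  0.2272] yaw 97.53 w 0.0599 f [-0.4 -0.6 -0.1] -> tx ty tz [0.028  0.0017 0.1358] roll -0.0003
L 0.012 8 [0.0529 0.0532 0.0544]
L 0.018 15 [0.0541 0.0544 0.0546]
L 0.024 13 [0.0542 0.0543 0.0544]
L 0.03 14 [0.0542 0.0543 0.0545]
L 0.036 17 [0.0542 0.0543 0.0546]
L 0.042 14 [0.0542 0.0543 0.0545]
L 0.048 16 [0.0541 0.0543 0.0545]
L 0.054 37 [0.0542 0.0547 0.0605]
L 0.06 20 [0.0543 0.0564 0.0589]
L 0.072 37 [0.0519 0.0542 0.0615]
L 0.078 86 [0.0525 0.0562 0.0602]
R 0.012 7 [0.0537 0.054  0.0551]
R 0.018 13 [0.0536 0.0549 0.0549]
R 0.024 16 [0.0545 0.0548 0.0551]
R 0.03 13 [0.0546 0.0548 0.0549]
R 0.036 15 [0.0545 0.0548 0.0549]
R 0.042 19 [0.0546 0.0548 0.055 ]
R 0.048 15 [0.0546 0.0548 0.055 ]
R 0.054 37 [0.0546 0.0551 0.0611]
R 0.06 18 [0.0545 0.0568 0.0592]
R 0.072 32 [0.0524 0.0536 0.0615]
R 0.078 85 [0.0531 0.0572 0.0609]
F 0.012 16 [0.0594 0.0596 0.0608]
F 0.054 33 [0.0551 0.0584 0.0605]
F 0.06 15 [0.0555 0.0573 0.0584]
F 0.072 33 [0.0522 0.0534 0.0614]
F 0.078 104 [0.0534 0.0575 0.0604]
model ((-0.4808807373046875, 0.2971649169921875), (66.77539825439453, 73.22311401367188), 89.91304016113281)
```

View pics/w7.png

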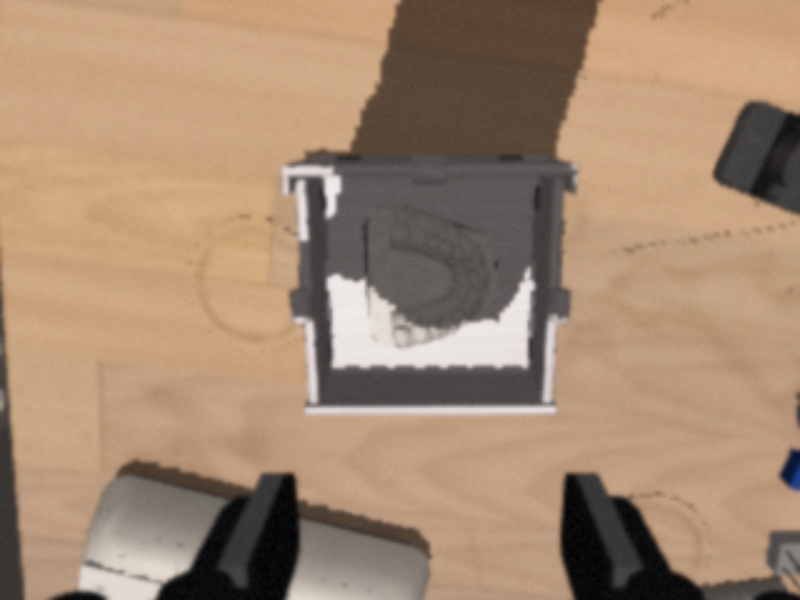

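The picture shows the box closed, with the walls at x=310 and 555 and the front wall at y=170. The front wall's lips lap outside the side walls, and the model stands centred at (430,275), clear of every wall.

```bash
python3 -c "
from plant import robot
print(robot.job_done())"
```

```text
the job is handed in; nothing more can be done
None
```

The job is handed in at about 36 s of the 67 s allowed: the model stands within about 1 mm of the frame's centre, square and clear of all four walls, which are all upright (left, then right, then front). I finished each hinged wall by pressing its tab from outside, because the grip slipped on each near the top.

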